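# Fetch the soap dish from behind the dollhouse bathroom furniture

### The arm

A 6-joint arm with a two-finger parallel gripper is mounted at the origin on the work surface. World frame = base frame: x ahead of the robot, y to its left, z up, the work surface at z = 0. Lengths are in m, angles in degrees, forces in N, time in s.
With the tool pointing down it reaches from about 0.35 to 0.875 m from the base axis. Payload 4.2 kg.
Tool frame: the origin (TCP) lies midway between the tips of the shut fingers; the grasp point (between the pads) lies 19 mm behind it (r.pinch_z is the distance from the TCP to the grasp point, in m); z points along the fingers, y is the line along which they close (so a half turn about z gives the same grasp; the last joint's range is limited). The gripper opens to 87 mm and grips with 3 to 60 N. Pads are 19 mm wide; open, the fingers measure 117 mm over their backs; the gripper's body (75 mm by 190 mm) begins 51 mm behind the grasp point.
Start: joints at [-52.449, 22.042, 0.453, 0, -68.411, -14.817], TCP at [0.242, -0.576, 0.223] pointing down, gripper open.
Joint ranges: [-179.83, 179.83], [-69.29, 118.12], [-61.27, 80.66], [-181.25, 117.63], [-171.15, -9.14], [-177.46, 177.46]. Speed limits (degrees/s): [159.86, 159.86, 180, 180, 180, 180].

### API

Orientations are given as a 3x3 rotation matrix whose columns are the frame's x, y, z axes.
In Python, from station import r, imaging, models gives the robot as it stands. The module is installed in compiled form; this text tells all that it offers.
- The arm moves only by the tool apply_moves, never from a script. Its argument "moves" is a list of rows, each a list of 2 entries, a list of its own where there are three numbers: the shift along the tool's x, y, z in m, then the turn about the tool's z in degrees. A call has 1 to 5 rows; each row shifts and turns the commanded pose from where the row before left it, along the tool's axes as they then stand; what a row does not reach is not made up. A row lasts 1/12 s, in which the tool goes at most 41.7 mm and 7.16 degrees, less where a joint would pass 70% of its speed; a pose out of reach is approached as far as the arm can. A call is refused whole if a number of a shift passes 0.0417 or a number of a turn 7.16, either way. A call with a gripper value outside its range is refused whole. "hand" is the finger opening in m, from 0 to 0.087, set as the call begins (left out, the last holds). The fingers move at their own pace and stop on an object; the grip force is fixed at half the most. Time passes only in rows, so rows that do not move let the fingers close. It gives the time, the measured TCP pose, the force, the opening and the grip force at its end, in the units of the state.
- r.sense(): the state, without advancing time (a new reading comes with each control period).
- imaging.capture(name): name is "scene" or "top"; returns a dict with "frame" (384x512x3 uint8, blue, green, red), "intrinsics" (3x3 intrinsics, pixels), "dist" ([k1, k2, p1, p2, k3] as OpenCV has them; the pictures are not rectified), "eye" and "orientation" of the camera in the world. Camera axes: x right, y down, z forward; pixel columns grow to the right and rows downward; lengths in m; the calibration is good to about 2 mm. A picture is of the moment at which its call begins. There is no depth.
- r.finish_job(): hands the job in; it is judged then, once.
Trained networks look in a picture, given as the dict that the camera call returned (one of the last four; its "shot" number tells which), for a name from the list of things; names that differ only in an ending like _2 or _b are one class to them, and where a whole thing is asked for, a point or a joint stands for the part that bears it (a point fixed in the world has none). Each returns a list of dicts, best first, with "confidence" (0 to 1); they miss things now and then, are a little off and sometimes report something else, mostly with a low value. They report only what shows in the picture. A call takes as long as a camera call. They do not tell look-alikes from the thing itself.
- models.cut_out(picture, target): "region" (384x512 bool, what is visible of it) and "extent" ([left, top, width, height] as shares, 0 to 1, of the picture: columns of its width, rows of its height, round what is visible of it).
- models.place_of(picture, target): "at" ([column, row] as shares, 0 to 1, of the picture: columns of its width, rows of its height: a listed point, or the origin of a listed thing).
The state is a dict: "time_s": time; "joints": joint angles; "joint_velocities": joint speeds; "effort": joint torques, N m; "tcp_pos": TCP position; "ee_rot": TCP orientation; "wrist_force": force on the tool from outside, world axes, zero at the start; "moment": the same for the moment, N m; "gripper_width": opening from 0.0 (shut) to 1.0 (fully open); "gripper_force": force on a finger pad.
Only numpy, scipy, OpenCV 4.12 (cv2) and the standard library are available. Lean on these libraries where they do the work, as an engineer would, in place of code of your own. Each camera call takes 0.05 s, during which the arm holds its last target. There are 200 camera calls.

### The job

The pink soap dish is boxed in at the back of the dollhouse bathroom: stand the step stool, the mirror stand and the washbasin out of the way on the cork mat, and leave the dish where it is until all three are there. Then set the soap dish the right way up in the middle of the top of the white medicine cabinet, and only after that put each of the three pieces back upright on the very spot where it stood at the start. Leave the bathtub and the mug alone.

Things in the scene. Friction and masses are not known exactly. Their poses are not given: they have to be found in the camera images.
- stool: Loose green plastic step stool, 90 g, 75 mm high. Origin: on its underside, below the middle of the seat; z up. Seat 44 mm (its x) by 62 mm (its y); front and back faces (x = -22 and +22 mm) are flat and can be gripped at mid-width from z = 42 to 75 mm. A lower tread, top at z = 32 mm, sticks out to x = -45 mm.
- mirror: Loose wooden mirror stand, 100 g, 95 mm high: an upright panel 12 mm thick (its x) and 62 mm wide (its y), centred over a base 50 x 60 x 12 mm; mirror glass on its -x face. Origin: centre of its underside; z up.
- basin: Loose white ceramic toy washbasin on a pedestal, 160 g: an open rectangular bowl 50 mm (its x) by 62 mm (its y) with 6 mm walls from z = 56 mm to the rim at 80 mm, on a round column 28 mm across with a foot 46 mm across. A small steel tap on the +x rim, off-centre (y = +16 mm), reaches z = 91 mm. Origin: centre of its underside; z up.
- dish: Loose pink ceramic soap dish with a cream bar of soap fixed in it, 90 g, 46 mm (its x) by 62 mm (its y), 22 mm high, straight sides. Origin: centre of its underside; z up.
- bathroom: Fixed white tiled floor, 220 (its x) x 230 mm (its y), top at z = 6 mm, with a 40 mm high, 10 mm thick wooden wall along its +x edge. Origin: centre of underside. Flat round grey spots 72 mm across at (x, y) = (25, 78), (25, -78), (-45, 0) mm: stool, mirror stand and washbasin stand on one each, in any allotment, up to 4 mm off centre; the dish stands among them near (30, 0).
- side_mat: Fixed square cork mat, 220 x 220 x 6 mm, the side area where things are set aside. Origin: centre of its underside; its top is at z = 6 mm.
- cabinet: Fixed white plastic toy medicine cabinet, a closed box 80 mm (its x) by 130 mm (its y) by 80 mm high with a flat plain top and a shut flap with grip and hinges on its -x face. Origin: centre of its underside; the middle of its top is 80 mm above it.
- bathtub: Loose steel toy bathtub, 62 mm (its x) by 118 mm (its y), 48 mm high; a bystander. Origin: centre of its underside.
- mug: Loose round wooden mug, 52 mm across, 50 mm high; a bystander. Origin: centre of its underside.
Things that resemble listed ones, but are neither listed nor needed, are in the scene too. Leave any red or yellow look-alike of the basin alone.

How it is judged:
By the outcome, as a careful person would: the job done as asked, in the order asked, and still so for the second after the job is handed in, with the robot touching nothing.
It also fails if it takes over 144 s, if anything falls off the work surface, if the arm or the gripper's body presses on something with over 40 N, if the wrist force passes 120 N, or if a joint passes its speed limit or range.

## Working session

There is one attempt and no reset: what is moved stays moved. The work goes in short steps, Python scripts to look and compute and a tool call to move; the robot and the scene stay as the last step left them, time stands still between calls to the robot, and variables do not carry over. Pictures are saved under pics/ and viewed, at most 14 in all, crops included, and the job is handed in when it is done.

Besides the shell and the picture viewer there is one more tool, called as name(argument=value, ...) on one line, values as JSON. apply_moves: Moves the arm, as the interface text tells. Its arguments: {"type":"object","properties":{"moves":{"type":"array"},"hand":{"type":"number"}},"required":["moves"]}

```bash
mkdir -p pics
cat > h.py <<'E'
import numpy as np, cv2
from station import r, imaging, models
def ray(p,uv):
    q=cv2.undistortPoints(np.array([[uv]],float),p["intrinsics"],np.array(p["dist"],float))[0,0]
    return np.array(p["eye"],float), np.array(p["orientation"])@np.array([q[0],q[1],1.])
def at_z(p,uv,z):
    e,d=ray(p,uv); return e+d*(z-e[2])/d[2]
def proj(p,X):
    R=np.array(p["orientation"]);X=np.atleast_2d(X)
    rv=cv2.Rodrigues(R.T)[0]; t=-R.T@np.array(p["eye"],float)
    return cv2.projectPoints(X.astype(float),rv,t,p["intrinsics"],np.array(p["dist"],float))[0][:,0]
E
python3 - <<'E'
from h import *
T=imaging.capture("top");S=imaging.capture("scene")
for n,p in(("top",T),("scene",S)):
    cv2.imwrite(f"pics/{n}0.png",cv2.resize(p["frame"],(800,600),interpolation=cv2.INTER_CUBIC)); print(n,np.round(p["eye"],3),np.round(p["orientation"],2).tolist())
    for t,z in dict(stool=.006,mirror=.006,basin=.006,dish=.006,bathroom=0,side_mat=0,cabinet=0,bathtub=0,mug=0).items():
        for d in models.place_of(p,t)[:3]:
            uv=np.array(d["at"])*[512,384]; print(t,round(d["confidence"],2),np.round(uv*800/512),np.round(at_z(p,uv,z),3)[:2])
s=r.sense();print(s["time_s"],np.round(s["ee_rot"],3).tolist(),s["tcp_pos"],s["gripper_width"],r.pinch_z)
E
```

```text
top [ 0.383 -0.007  1.067] [[0.0, -0.99, 0.17], [-1.0, -0.0, 0.02], [-0.02, -0.17, -0.99]]
stool 0.89 [464. 269.] [ 0.599 -0.092]
stool 0.67 [581. 298.] [ 0.548 -0.295]
mirror 0.59 [379. 249.] [0.636 0.057]
basin 0.94 [419. 387.] [ 0.395 -0.013]
basin 0.68 [479. 404.] [ 0.367 -0.115]
basin 0.66 [419. 293.] [ 0.557 -0.013]
dish 0.9 [428. 252.] [ 0.63 -0.03]
bathroom 0.79 [424. 273.] [ 0.594 -0.023]
side_mat 0.88 [222. 328.] [0.495 0.332]
bathtub 0.92 [261. 206.] [0.718 0.271]
mug 0.89 [567. 199.] [ 0.729 -0.279]
scene [0.959 0.516 0.583] [[-0.77, 0.41, -0.48], [0.63, 0.49, -0.59], [-0.0, -0.77, -0.64]]
stool 0.82 [321. 293.] [ 0.609 -0.107]
stool 0.38 [385. 305.] [ 0.549 -0.02 ]
mirror 0.6 [344. 324.] [ 0.622 -0.025]
mirror 0.58 [372. 350.] [0.624 0.045]
basin 0.82 [388. 302.] [ 0.541 -0.023]
basin 0.69 [465. 273.] [0.397 0.002]
basin 0.56 [427. 236.] [ 0.373 -0.12 ]
dish 0.88 [345. 323.] [ 0.622 -0.025]
dish 0.69 [292. 229.] [ 0.548 -0.296]
bathroom 0.81 [364. 320.] [ 0.592 -0.017]
side_mat 0.91 [592. 445.] [0.514 0.339]
cabinet 0.83 [295. 233.] [ 0.546 -0.29 ]
bathtub 0.98 [421. 505.] [0.725 0.268]
mug 0.82 [198. 273.] [ 0.734 -0.291]
1.0 [[-0.922, -0.386, -0.0], [-0.386, 0.922, 0.0], [-0.0, 0.0, -1.0]] [ 0.24155327 -0.57638427  0.2225429 ] 0.9996814278410963 0.0187
```

View pics/top0.png

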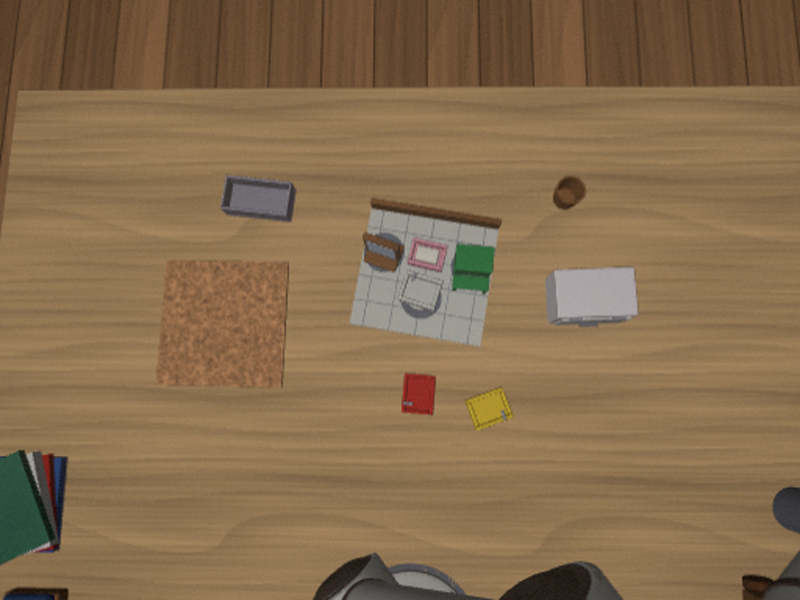

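View pics/scene0.png

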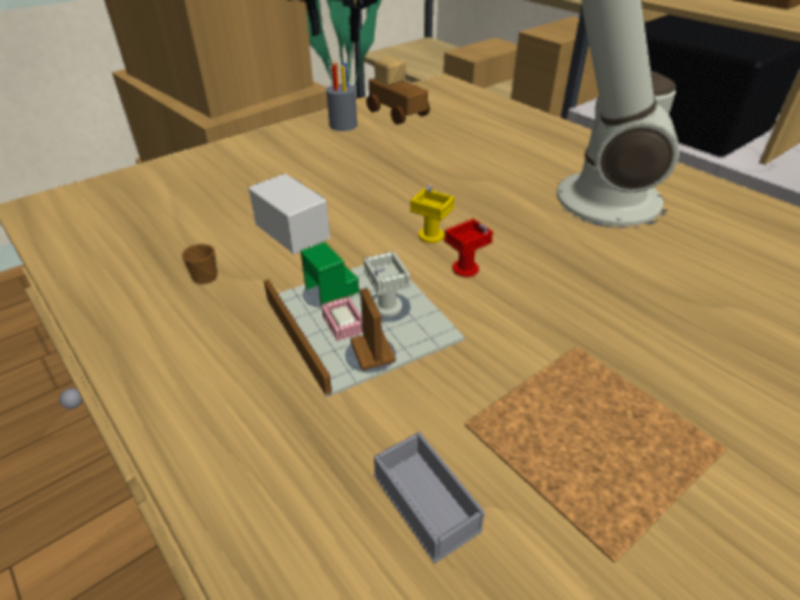

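Top view (800x600): mat at (222,325), bathroom at (425,272), mirror at (382,252), dish at (428,252), stool at (473,267), white basin at (421,292) and cabinet at (592,295). The red and yellow look-alikes are at (418,394) and (489,408). The scene view agrees. Next I fit poses by silhouettes.

```bash
cat > fit.py <<'E'
from h import *
from scipy.optimize import minimize
def box(x0,x1,y0,y1,z0,z1): return np.array([[x,y,z] for x in(x0,x1) for y in(y0,y1) for z in(z0,z1)])/1000
def cyl(rad,z0,z1): a=np.linspace(0,2*np.pi,24,endpoint=False); return np.array([[rad*np.cos(t),rad*np.sin(t),z] for t in a for z in(z0,z1)])/1000
M=dict(stool=[box(-22,22,-31,31,0,75),box(-45,-22,-31,31,0,32)],
 mirror=[box(-25,25,-30,30,0,12),box(-6,6,-31,31,12,95)],
 basin=[box(-25,25,-31,31,56,80),cyl(14,0,56),cyl(23,0,6),box(19,25,13,19,80,91)],
 dish=[box(-23,23,-31,31,0,22)],bathroom=[box(-110,110,-115,115,0,6),box(100,110,-115,115,0,46)],
 side_mat=[box(-110,110,-110,110,0,6)],cabinet=[box(-40,40,-65,65,0,80)],bathtub=[box(-31,31,-59,59,0,48)],mug=[cyl(26,0,50)])
K=4
def world(parts,q,z):
    c,s=np.cos(q[2]),np.sin(q[2]);R=np.array([[c,-s,0],[s,c,0],[0,0,1]])
    return [P@R.T+[q[0],q[1],z] for P in parts]
def render(p,n,q,z):
    m=np.zeros((384*K,512*K),np.uint8)
    for W in world(M[n],q,z):
        h=cv2.convexHull(((proj(p,W)+.5)*K-.5).astype(np.float32)); cv2.fillConvexPoly(m,np.round(h*16).astype(np.int32),1,shift=4)
    return cv2.resize(m.astype(np.float32),(512,384),interpolation=cv2.INTER_AREA)
def fit(views,n,q0,z,yaws):
    """views: (picture, region, ignore)"""
    def cost(q):
        c=0
        for p,g,ig in views:
            a=render(p,n,q,z);w=~ig
            c+=1-np.minimum(a,g)[w].sum()/np.maximum(a,g)[w].sum()
        return c/len(views)
    best=min((minimize(cost,[q0[0],q0[1],y],method="Nelder-Mead",options=dict(initial_simplex=np.array([[q0[0],q0[1],y]]*4)+np.array([[0,0,0],[.012,0,0],[0,.012,0],[0,0,.2]]),maxiter=70,xatol=2e-4,fatol=1e-4)) for y in yaws),key=lambda o:o.fun)
    return best.x,best.fun
def pick(p,n,q,z):
    """cut_out region that overlaps best with the guess"""
    best=None
    for d in models.cut_out(p,n):
        g=d["region"];c=at_z(p,np.argwhere(g).mean(0)[::-1],z+.03)[:2] if g.any() else [9,9]
        e=np.hypot(*(np.array(c)-q[:2]))
        if best is None or e<best[0]: best=(e,g,d["confidence"])
    return best
E
cat > m0.py <<'E'
from fit import *
import pickle
G=dict(stool=(.605,-.1),mirror=(.63,.05),basin=(.545,-.018),dish=(.626,-.028),bathroom=(.593,-.02),side_mat=(.505,.335),cabinet=(.545,-.29))
P=[imaging.capture("top"),imaging.capture("scene")]
reg=[{n:pick(p,n,q,.006) for n,q in G.items()} for p in P]
out={}
for n,q in G.items():
    V=[]
    for p,rg in zip(P,reg):
        if rg[n] is None or rg[n][0]>.06: print(n,"none",rg[n] and rg[n][0]);continue
        ig=np.zeros((384,512),bool)
        for k in ("stool","mirror","basin","dish"):
            if k!=n and rg[k] is not None and n!="cabinet": ig|=rg[k][1]
        V.append((p,rg[n][1].astype(np.float32),ig&~rg[n][1]))
    z=.006 if n in("stool","mirror","basin","dish") else 0
    ys=np.radians(np.arange(-180,180,45)) if n in("stool","mirror","basin") else np.radians([-30,0,30]) if n=="bathroom" else np.radians([-60,-20,20,60])
    for v in ([V] if len(V)==1 else [V,V[:1],V[1:]]):
        x,f=fit(v,n,q,z,ys); print(n,len(v),np.round(x[:2]*1000,1),round(np.degrees(x[2]),1),round(f,3))
        if n not in out: out[n]=x
pickle.dump(out,open("p0.pkl","wb"))
for i,(p,b) in enumerate(zip(P,((215,110,430,230),(150,140,310,270)))):
    im=cv2.resize(p["frame"],None,fx=4,fy=4,interpolation=cv2.INTER_CUBIC)
    for n,x in out.items():
        for W in world(M[n],x,.006 if n in("stool","mirror","basin","dish") else 0):
            cv2.polylines(im,[cv2.convexHull(((proj(p,W)+.5)*4).astype(np.float32)).astype(int)],1,(0,255,255),1)
    x0,y0,x1,y1=b;c=im[y0*4:y1*4,x0*4:x1*4];s=min(800/c.shape[1],600/c.shape[0]);cv2.imwrite(f"pics/fit{i}.png",cv2.resize(c,None,fx=s,fy=s))
E
time python3 m0.py
```

```text
stool 2 [ 603.  -104.9] -7.5 0.129
stool 1 [ 587.2 -102. ] -189.9 0.126
stool 1 [ 601.7 -107.4] -7.2 0.099
mirror 2 [627.5  49.5] -22.1 0.077
mirror 1 [628.   49.6] -21.5 0.058
mirror 1 [626.7  49.2] -23.0 0.086
basin 2 [549.5 -15. ] -16.1 0.084
basin 1 [550.7 -14.9] -197.5 0.104
basin 1 [548.8 -15.7] -16.4 0.055
dish none 0.09054565805431261
dish 1 [624.6 -27.4] -10.6 0.082
bathroom none 0.06680436755858093
bathroom 1 [593.2 -22.9] -9.8 0.083
side_mat 2 [505.8 330.7] -1.1 0.028
side_mat 1 [506.5 330.9] -91.4 0.024
side_mat 1 [505.2 330.3] -0.7 0.028
cabinet 2 [ 546.4 -299.7] 1.0 0.045
cabinet 1 [ 547.1 -299.2] 1.7 0.043
cabinet 1 [ 546.1 -301.4] 0.1 0.039
real	1m26.986s
user	1m52.798s
sys	1m7.967s
```

View pics/fit0.png

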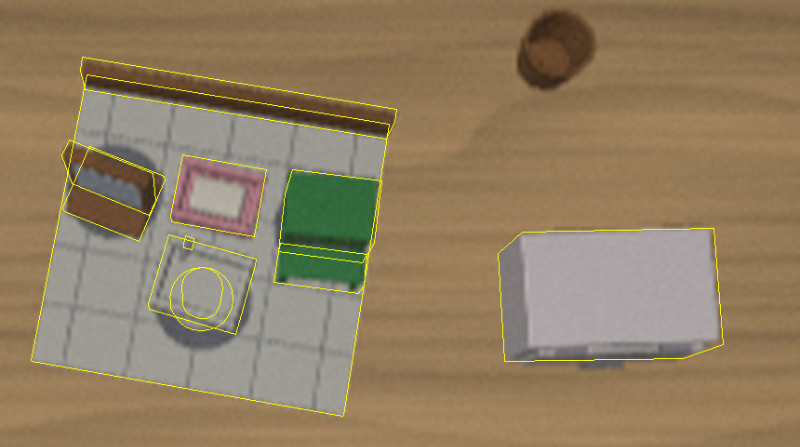

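View pics/fit1.png

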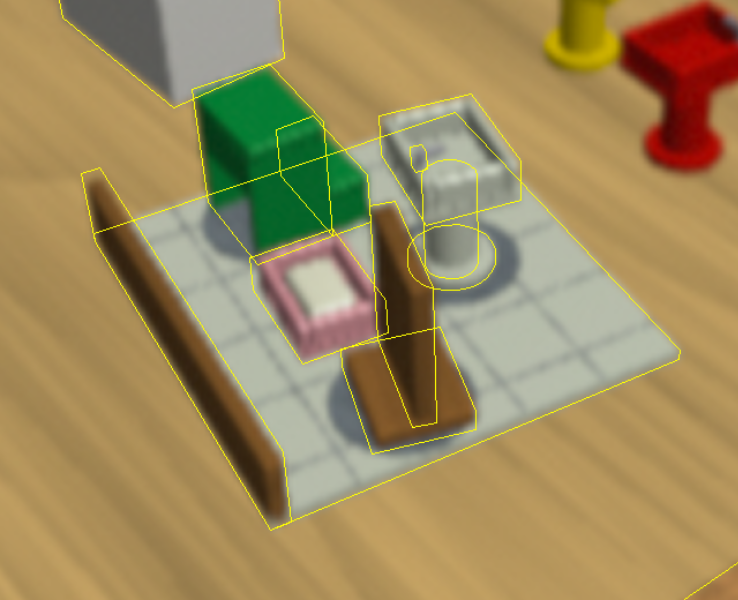

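Overlays match well: mirror at (627.5, 49.5), basin (549.5, -15), stool (603, -105), dish (624.6, -27.4), cabinet (546.4, -299.7), mat (506, 331) mm. These agree with the spots. Mirror first.

```bash
cat > go.py <<'E'
import sys
from h import *
def plan(*targets):
    """each target: x,y,z,psi(dir of tool y, deg) -> tool-frame shift from previous, after turning"""
    s=r.sense();R=np.array(s["ee_rot"]);p=np.array(s["tcp_pos"]);psi=np.degrees(np.arctan2(R[1,1],R[0,1]))
    print("t",round(s["time_s"],2),"p",np.round(p,4),"psi",round(psi,2),"w",round(s["gripper_width"]*.087,4),"tilt",np.round(R[:2,2],3),"j",np.round(s["joints"]))
    for t in targets:
        tp=np.array(t[:3]);d=tp-p;turn=-((t[3]-psi+180)%360-180)
        a=np.radians(t[3]);y=np.array([np.cos(a),np.sin(a),0]);x=np.cross(y,[0,0,-1])
        v=np.array([d@x,d@y,-d[2]]);n=int(np.ceil(np.linalg.norm(v)/.04))
        print("turn",round(turn,2),"shift mm",np.round(v*1000,1),"| rows",n,np.round(v/n*1000,2)if n else 0)
        p,psi=tp,t[3]
if __name__=="__main__": plan(*[tuple(map(float,a.split(","))) for a in sys.argv[1:]])
E
python3 go.py .6277,.0495,.223,158 .6277,.0495,.12,158
```

```text
t 1.8 p [ 0.2416 -0.5764  0.2226] psi 112.74 w 0.0871 tilt [ 0. -0.] j [-52.  22.   0.   0. -68. -15.]
turn -45.26 shift mm [-7.250e+02 -1.235e+02 -4.000e-01] | rows 19 [-3.816e+01 -6.500e+00 -2.000e-02]
turn -0.0 shift mm [  0.   0. 103.] | rows 3 [ 0.    0.   34.33]
```

apply_moves(moves=[[[0,0,0],-6.5],[[0,0,0],-6.5],[[0,0,0],-6.5],[[0,0,0],-6.5],[[0,0,0],-6.5]], hand=0.05)

```text
time_s: 2.22
tcp_pos: [0.2416, -0.5764, 0.2226]
ee_rot: [[-0.566, -0.825, -0.0], [-0.825, 0.566, 0.0], [-0.0, 0.0, -1.0]]
wrist_force: [-0.1, -0.3, -0.2]
gripper_width: 0.704
gripper_force: 0.0
```

apply_moves(moves=[[[0,0,0],-6.4],[[0,0,0],-6.4],[[-0.03625,-0.0062,0],0],[[-0.03625,-0.0062,0],0],[[-0.03625,-0.0062,0],0]])

```text
time_s: 2.63
tcp_pos: [0.2996, -0.4817, 0.2222]
ee_rot: [[-0.376, -0.927, -0.0], [-0.927, 0.376, 0.0], [-0.0, 0.0, -1.0]]
wrist_force: [1.1, -0.5, -1.1]
gripper_width: 0.576
gripper_force: 0.0
```

apply_moves(moves=[[[-0.03625,-0.0062,0],0],[[-0.03625,-0.0062,0],0],[[-0.03625,-0.0062,0],0],[[-0.03625,-0.0062,0],0],[[-0.03625,-0.0062,0],0]])

```text
time_s: 3.05
tcp_pos: [0.3967, -0.3244, 0.2229]
ee_rot: [[-0.374, -0.927, 0.001], [-0.927, 0.374, -0.0], [0.0, -0.001, -1.0]]
wrist_force: [0.6, 0.1, 0.1]
gripper_width: 0.576
gripper_force: 0.0
```

apply_moves(moves=[[[-0.03625,-0.0062,0],0],[[-0.03625,-0.0062,0],0],[[-0.03625,-0.0062,0],0],[[-0.03625,-0.0062,0],0],[[-0.03625,-0.0062,0],0]])

```text
time_s: 3.47
tcp_pos: [0.4933, -0.1678, 0.2229]
ee_rot: [[-0.374, -0.927, 0.001], [-0.927, 0.374, -0.0], [-0.0, -0.001, -1.0]]
wrist_force: [0.8, -0.4, 0.9]
gripper_width: 0.576
gripper_force: 0.0
```

apply_moves(moves=[[[-0.03625,-0.0062,0],0],[[-0.03625,-0.0062,0],0],[[-0.03625,-0.0062,0],0],[[-0.03625,-0.0062,0],0],[[-0.03625,-0.0062,0],0]])

```text
time_s: 3.88
tcp_pos: [0.5898, -0.0112, 0.2228]
ee_rot: [[-0.374, -0.928, 0.0], [-0.928, 0.374, 0.0], [-0.0, -0.0, -1.0]]
wrist_force: [-0.8, -0.2, 0.4]
gripper_width: 0.574
gripper_force: 0.0
```

apply_moves(moves=[[[-0.03625,-0.0062,0],0],[[-0.03625,-0.0062,0],0],[[0,0,0],0],[[0,0,0],0]])

```text
time_s: 4.22
tcp_pos: [0.6282, 0.0512, 0.2216]
ee_rot: [[-0.372, -0.928, -0.001], [-0.928, 0.372, -0.0], [0.001, 0.001, -1.0]]
wrist_force: [-0.8, 0.2, -0.4]
gripper_width: 0.579
gripper_force: 0.0
```

```bash
python3 go.py .6277,.0495,.12,158 .6277,.0495,.051,158
```

```text
t 4.22 p [0.6282 0.0512 0.2216] psi 158.18 w 0.0503 tilt [-0.001 -0.   ] j [ 19.  23.   1.  -0. -69. -41.]
turn 0.18 shift mm [  1.8  -0.2 101.6] | rows 3 [ 0.58 -0.07 33.87]
turn -0.0 shift mm [ 0.  0. 69.] | rows 2 [ 0.   0.  34.5]
```

apply_moves(moves=[[[0.0016,0,0.034],0.2],[[0,0,0.034],0],[[0,0,0.034],0],[[0,0,0.025],0],[[0,0,0.02],0]])

```text
time_s: 4.63
tcp_pos: [0.6252, 0.0463, 0.0734]
ee_rot: [[-0.379, -0.925, -0.003], [-0.925, 0.379, -0.001], [0.002, 0.003, -1.0]]
wrist_force: [-0.2, 0.5, 0.2]
gripper_width: 0.572
gripper_force: 0.0
```

apply_moves(moves=[[[0,0,0.013],0],[[0,0,0.01],0],[[0,0,0],0],[[0,0,0],0]])

```text
time_s: 4.97
tcp_pos: [0.6271, 0.0474, 0.0529]
ee_rot: [[-0.378, -0.926, 0.0], [-0.926, 0.378, -0.0], [0.0, -0.0, -1.0]]
wrist_force: [-1.0, -0.1, -0.2]
gripper_width: 0.571
gripper_force: 0.0
```

Run:
```python
from go import *
plan((.6277,.0495,.051,158))
p=imaging.capture("scene");c=p["frame"][140:280,150:320];cv2.imwrite("pics/g1.png",cv2.resize(c,None,fx=4,fy=4,interpolation=cv2.INTER_CUBIC))
```

```text
t 4.97 p [0.6271 0.0474 0.0529] psi 157.8 w 0.0497 tilt [ 0. -0.] j [ 19.  32. -11.   0. -48. -41.]
turn -0.2 shift mm [-2.2  0.3  1.9] | rows 1 [-2.2   0.25  1.9 ]
```

View pics/g1.png

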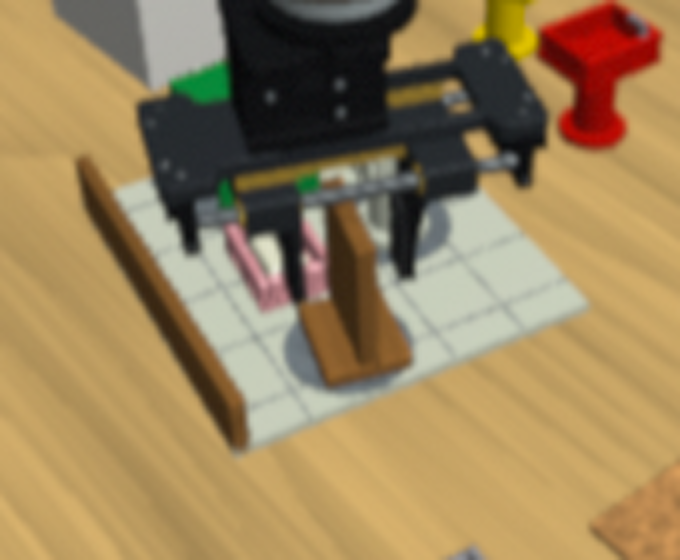

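Fingers (293,270) and (405,250) straddle the panel (345,250), above the dish. Check the sensor noise, then close.

```bash
cat > st.py <<'E'
from h import *
def pose(n=6):
    P=[];A=[]
    for i in range(n):
        s=r.sense();P.append(s["tcp_pos"]);R=s["ee_rot"];A.append(np.degrees(np.arctan2(R[1][1],R[0][1])));imaging.capture("top")
    return np.mean(P,0),np.std(P,0),np.mean(A),np.std(A)
if __name__=="__main__":
    a=pose();print(r.sense()["time_s"],np.round(a[0],4),np.round(a[1]*1e3,2),np.round(a[2:],2))
E
python3 st.py
```

```text
5.3167 [0.6278 0.0481 0.0539] [0.14 0.19 0.19] [1.5783e+02 1.0000e-02]
```

apply_moves(moves=[[[0,0,0.001],0],[[0,0,0],0],[[0,0,0],0],[[0,0,0],0],[[0,0,0],0]], hand=0)

```text
time_s: 5.73
tcp_pos: [0.6271, 0.0481, 0.0515]
ee_rot: [[-0.377, -0.926, -0.0], [-0.926, 0.377, -0.0], [0.0, 0.0, -1.0]]
wrist_force: [-0.5, -0.9, 0.5]
gripper_width: 0.281
gripper_force: 0.0
```

apply_moves(moves=[[[0,0,0],0],[[0,0,0],0],[[0,0,0],0]])

```text
time_s: 5.98
tcp_pos: [0.6271, 0.0481, 0.0515]
ee_rot: [[-0.377, -0.926, -0.0], [-0.926, 0.377, 0.0], [0.0, 0.0, -1.0]]
wrist_force: [0.2, -0.2, 0.1]
gripper_width: 0.135
gripper_force: 30.0
```

```bash
python3 st.py
```

```text
6.2833 [0.6271 0.0481 0.0515] [0.01 0.01 0.01] [157.83   0.  ]
```

apply_moves(moves=[[[0,0,-0.01],0],[[0,0,-0.025],0],[[0,0,-0.03],0],[[0,0,-0.03],0],[[0,0,-0.025],0]])

```text
time_s: 6.7
tcp_pos: [0.6275, 0.048, 0.1744]
ee_rot: [[-0.377, -0.926, 0.002], [-0.926, 0.377, 0.0], [-0.001, -0.002, -1.0]]
wrist_force: [0.4, 0.2, -0.3]
gripper_width: 0.14
gripper_force: 30.0
```

```bash
python3 go.py .452,.385,.17,157.83 .452,.385,.053,157.83
```

```text
t 6.7 p [0.6275 0.048  0.1744] psi 157.85 w 0.0122 tilt [0.002 0.   ] j [ 19.  24.  -3.   0. -62. -41.]
turn 0.02 shift mm [-245.8  289.7    4.4] | rows 10 [-24.58  28.97   0.44]
turn -0.0 shift mm [  0.   0. 117.] | rows 3 [ 0.  0. 39.]
```

apply_moves(moves=[[[-0.0105,0.012,0],0],[[-0.02,0.024,0],0],[[-0.0225,0.0265,0],0],[[-0.0225,0.0265,0],0],[[-0.0225,0.0265,0],0]])

```text
time_s: 7.12
tcp_pos: [0.5563, 0.1833, 0.1723]
ee_rot: [[-0.378, -0.926, 0.0], [-0.926, 0.378, 0.0], [-0.001, -0.0, -1.0]]
wrist_force: [-0.1, -0.5, -1.2]
gripper_width: 0.136
gripper_force: 30.0
```

apply_moves(moves=[[[-0.0225,0.0265,0],0],[[-0.0225,0.0265,0],0],[[-0.0225,0.0265,0],0],[[-0.0225,0.0265,0],0],[[-0.0225,0.0265,0],0]])

```text
time_s: 7.53
tcp_pos: [0.4758, 0.3379, 0.1724]
ee_rot: [[-0.377, -0.926, 0.0], [-0.926, 0.377, 0.0], [-0.001, -0.0, -1.0]]
wrist_force: [0.4, 0.1, -0.9]
gripper_width: 0.137
gripper_force: 30.0
```

apply_moves(moves=[[[-0.02,0.0237,0],0],[[-0.0153,0.0177,0],0],[[0,0,0.025],0],[[0,0,0.03],0],[[0,0,0.025],0]])

```text
time_s: 7.95
tcp_pos: [0.4511, 0.3855, 0.0911]
ee_rot: [[-0.376, -0.926, 0.0], [-0.926, 0.376, 0.001], [-0.001, 0.0, -1.0]]
wrist_force: [0.0, -0.3, -1.4]
gripper_width: 0.136
gripper_force: 30.0
```

apply_moves(moves=[[[0,0,0.02],0],[[0,0,0.008],0],[[0,0,0],0],[[0,0,0],0],[[0,0,0],0]])

```text
time_s: 8.37
tcp_pos: [0.4528, 0.3859, 0.0654]
ee_rot: [[-0.377, -0.926, 0.002], [-0.926, 0.377, 0.002], [-0.003, -0.001, -1.0]]
wrist_force: [0.3, 0.9, -1.3]
gripper_width: 0.133
gripper_force: 30.0
```

```bash
python3 st.py
```

```text
8.6667 [0.4525 0.3856 0.0651] [0.22 0.22 0.31] [1.5784e+02 1.0000e-02]
```

apply_moves(moves=[[[0,0,0.005],0],[[0,0,0.004],0],[[0,0,0.002],0],[[0,0,0.001],0],[[0,0,0.001],0]])

```text
time_s: 9.08
tcp_pos: [0.4517, 0.3846, 0.0515]
ee_rot: [[-0.377, -0.926, -0.0], [-0.926, 0.377, -0.001], [0.001, -0.0, -1.0]]
wrist_force: [-4.3, -2.4, 12.3]
gripper_width: 0.138
gripper_force: 30.0
```

apply_moves(moves=[[[0,0,0],0],[[0,0,0],0],[[0,0,0],0],[[0,0,0],0],[[0,0,0],0]])

```text
time_s: 9.5
tcp_pos: [0.4517, 0.3845, 0.0515]
ee_rot: [[-0.377, -0.926, -0.0], [-0.926, 0.377, -0.001], [0.001, -0.0, -1.0]]
wrist_force: [-1.1, -2.1, 5.9]
gripper_width: 0.137
gripper_force: 30.0
```

```bash
python3 st.py
```

```text
9.8 [0.4516 0.3845 0.0515] [0.01 0.   0.02] [157.86   0.  ]
```

apply_moves(moves=[[[0,0,0],0],[[0,0,0],0],[[0,0,0],0],[[0,0,0],0]], hand=0.045)

```text
time_s: 10.13
tcp_pos: [0.4519, 0.385, 0.0503]
ee_rot: [[-0.377, -0.926, -0.0], [-0.926, 0.377, -0.0], [0.0, -0.0, -1.0]]
wrist_force: [0.5, 0.2, -0.5]
gripper_width: 0.354
gripper_force: 0.0
```

apply_moves(moves=[[[0,0,-0.01],0],[[0,0,-0.02],0],[[0,0,-0.035],0],[[0,0,-0.035],0],[[0,0,-0.03],0]])

```text
time_s: 10.55
tcp_pos: [0.4522, 0.3852, 0.1836]
ee_rot: [[-0.377, -0.926, 0.002], [-0.926, 0.377, 0.001], [-0.002, -0.001, -1.0]]
wrist_force: [1.0, 1.0, -0.7]
gripper_width: 0.51
gripper_force: 0.0
```

```bash
python3 st.py; python3 go.py .550,-.015,.18,73.7 .550,-.015,.055,73.7
```

```text
10.85 [0.453  0.3861 0.1849] [1.32 1.19 3.44] [1.5786e+02 4.0000e-02]
t 10.85 p [0.4513 0.3843 0.1797] psi 157.82 w 0.045 tilt [-0.002 -0.001] j [ 56.  21.  -8.  -0. -61. -78.]
turn 84.12 shift mm [-2.068e+02 -3.555e+02 -3.000e-01] | rows 11 [-1.880e+01 -3.232e+01 -3.000e-02]
turn -0.0 shift mm [  0.   0. 125.] | rows 4 [ 0.    0.   31.25]
```

apply_moves(moves=[[[0,0,0],-6.9],[[0,0,0],-6.9],[[0,0,0],-6.9],[[0,0,0],-6.9],[[0,0,0],-6.9]], hand=0.082)

```text
time_s: 11.27
tcp_pos: [0.4513, 0.3842, 0.1786]
ee_rot: [[0.219, -0.976, -0.002], [-0.976, -0.219, -0.003], [0.003, 0.003, -1.0]]
wrist_force: [-0.1, 0.0, -0.1]
gripper_width: 0.814
gripper_force: 0.0
```

apply_moves(moves=[[[0,0,0],-6.9],[[0,0,0],-6.9],[[0,0,0],-6.9],[[0,0,0],-6.9],[[0,0,0],-6.9]])

```text
time_s: 11.68
tcp_pos: [0.4513, 0.3842, 0.1787]
ee_rot: [[0.733, -0.68, -0.002], [-0.68, -0.733, -0.003], [0.0, 0.004, -1.0]]
wrist_force: [-0.2, -0.4, 0.7]
gripper_width: 0.94
gripper_force: 0.0
```

apply_moves(moves=[[[0,0,0],-6.9],[[0,0,0],-6.9],[[0,0,0],-6.9],[[0,0,0],-6.0],[[0,0,0],0]])

```text
time_s: 12.1
tcp_pos: [0.4513, 0.3843, 0.1788]
ee_rot: [[0.959, -0.282, -0.002], [-0.282, -0.959, -0.003], [-0.001, 0.003, -1.0]]
wrist_force: [0.0, 0.3, 0.2]
gripper_width: 0.942
gripper_force: 0.0
```

```bash
python3 go.py .550,-.015,.18,253.5 .550,-.015,.055,253.5
```

```text
t 12.1 p [0.4513 0.3843 0.1788] psi -106.37 w 0.082 tilt [-0.002 -0.003] j [ 56.  21.  -8.  -0. -61.  18.]
turn 0.13 shift mm [208.  354.8  -1.2] | rows 11 [18.91 32.26 -0.11]
turn -0.0 shift mm [  0.   0. 125.] | rows 4 [ 0.    0.   31.25]
```

apply_moves(moves=[[[0.0188,0.0324,0],0.1],[[0.0189,0.0324,0],0],[[0.0189,0.0322,0],0],[[0.0189,0.0322,0],0],[[0.0189,0.0322,0],0]])

```text
time_s: 12.52
tcp_pos: [0.4959, 0.2014, 0.1795]
ee_rot: [[0.958, -0.288, -0.002], [-0.288, -0.958, -0.001], [-0.001, 0.002, -1.0]]
wrist_force: [0.5, 0.6, 0.7]
gripper_width: 0.942
gripper_force: 0.0
```

apply_moves(moves=[[[0.0189,0.0322,0],0],[[0.0189,0.0322,0],0],[[0.0189,0.0322,0],0],[[0.0189,0.0322,0],0],[[0.0189,0.0322,0],0]])

```text
time_s: 12.93
tcp_pos: [0.5406, 0.0201, 0.1796]
ee_rot: [[0.958, -0.288, -0.002], [-0.288, -0.958, -0.001], [-0.002, 0.001, -1.0]]
wrist_force: [1.0, 0.1, 0.0]
gripper_width: 0.937
gripper_force: 0.0
```

apply_moves(moves=[[[0.0189,0.0322,0],0],[[0,0,0.02],0],[[0,0,0.02],0],[[0,0,0],0],[[0,0,0],0]])

```text
time_s: 13.35
tcp_pos: [0.549, -0.0147, 0.1391]
ee_rot: [[0.958, -0.287, -0.004], [-0.287, -0.958, -0.001], [-0.004, 0.002, -1.0]]
wrist_force: [0.4, 1.2, 1.1]
gripper_width: 0.945
gripper_force: 0.0
```

```bash
python3 st.py; python3 go.py .550,-.015,.055,253.5
```

```text
13.65 [ 0.5503 -0.0139  0.141 ] [0.64 0.42 0.95] [-1.0657e+02  5.0000e-02]
t 13.65 p [ 0.5505 -0.0136  0.1416] psi -106.53 w 0.0821 tilt [0.002 0.   ] j [ 15.  19. -17.   0. -54.  58.]
turn -0.03 shift mm [-0.1  1.5 86.6] | rows 3 [-0.04  0.49 28.87]
```

apply_moves(moves=[[[0,0.0014,0.025],0],[[0,0,0.02],0],[[0,0,0.015],0],[[0,0,0.01],0],[[0,0,0.01],0]])

```text
time_s: 14.07
tcp_pos: [0.5499, -0.0153, 0.0604]
ee_rot: [[0.959, -0.285, 0.001], [-0.285, -0.959, 0.0], [0.001, -0.0, -1.0]]
wrist_force: [-0.2, 0.2, -0.3]
gripper_width: 0.942
gripper_force: 0.0
```

apply_moves(moves=[[[0,0,0.0045],0],[[0,0,0],0],[[0,0,0],0],[[0,0,0],0],[[0,0,0],0]])

```text
time_s: 14.48
tcp_pos: [0.5502, -0.0154, 0.0569]
ee_rot: [[0.959, -0.285, 0.002], [-0.285, -0.959, 0.0], [0.002, -0.001, -1.0]]
wrist_force: [0.6, 0.5, -0.1]
gripper_width: 0.939
gripper_force: 0.0
```

```bash
python3 st.py
python3 - <<'E'
from h import *
p=imaging.capture("scene");c=p["frame"][120:260,150:320];cv2.imwrite("pics/g2.png",cv2.resize(c,None,fx=4,fy=4,interpolation=cv2.INTER_CUBIC))
E
```

```text
14.7833 [ 0.55   -0.0155  0.0566] [0.17 0.04 0.19] [-106.56    0.  ]
```

View pics/g2.png

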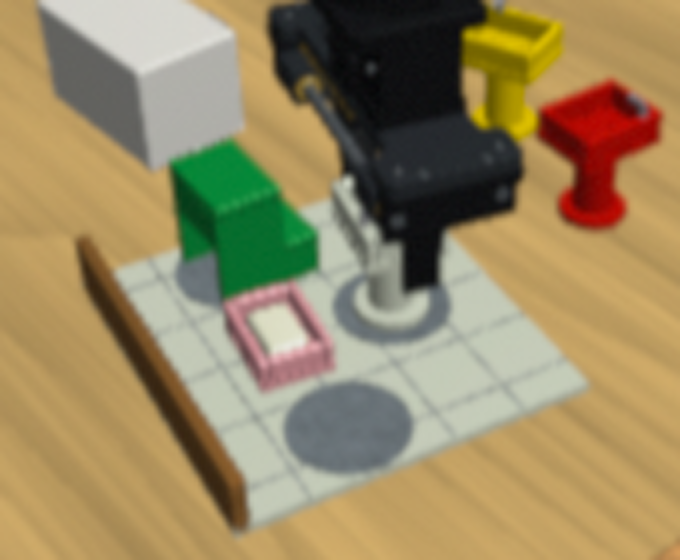

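Near finger (425,280) is beside the bowl, centred on the pedestal (390,310). Close and lift.

apply_moves(moves=[[[0,0,0.001],0],[[0,0,0],0],[[0,0,0],0],[[0,0,0],0],[[0,0,0],0]], hand=0.045)

```text
time_s: 15.25
tcp_pos: [0.5497, -0.0154, 0.0551]
ee_rot: [[0.959, -0.285, 0.0], [-0.285, -0.959, 0.0], [0.0, -0.0, -1.0]]
wrist_force: [0.6, 0.3, -0.7]
gripper_width: 0.71
gripper_force: 29.9
```

apply_moves(moves=[[[0,0,0],0],[[0,0,0],0],[[0,0,0],0],[[0,0,0],0]])

```text
time_s: 15.58
tcp_pos: [0.5497, -0.0154, 0.055]
ee_rot: [[0.959, -0.285, 0.0], [-0.285, -0.959, 0.0], [0.0, -0.0, -1.0]]
wrist_force: [0.3, 0.0, -0.4]
gripper_width: 0.71
gripper_force: 29.9
```

```bash
python3 st.py; python3 go.py .555,.385,.17,253.44
```

```text
15.8833 [ 0.5497 -0.0155  0.055 ] [0.02 0.01 0.01] [-106.57    0.  ]
t 15.88 p [ 0.5496 -0.0155  0.055 ] psi -106.56 w 0.0618 tilt [0. 0.] j [ 15.  25. -22.  -0. -43.  58.]
turn -0.0 shift mm [-109.  -385.4 -115. ] | rows 11 [ -9.91 -35.04 -10.45]
```

apply_moves(moves=[[[0,0,-0.01],0],[[0,0,-0.025],0],[[0,0,-0.03],0],[[0,0,-0.03],0],[[0,0,-0.02],0]])

```text
time_s: 16.3
tcp_pos: [0.5502, -0.0157, 0.1735]
ee_rot: [[0.959, -0.285, 0.003], [-0.285, -0.959, 0.0], [0.003, -0.001, -1.0]]
wrist_force: [1.1, 0.3, -1.6]
gripper_width: 0.709
gripper_force: 29.9
```

apply_moves(moves=[[[-0.0035,-0.0124,0],0],[[-0.007,-0.025,0],0],[[-0.0075,-0.0265,0],0],[[-0.0075,-0.0265,0],0],[[-0.0075,-0.0265,0],0]])

```text
time_s: 16.72
tcp_pos: [0.5501, 0.107, 0.1694]
ee_rot: [[0.958, -0.286, -0.002], [-0.286, -0.958, -0.001], [-0.002, 0.001, -1.0]]
wrist_force: [0.9, 0.4, -1.8]
gripper_width: 0.708
gripper_force: 29.9
```

apply_moves(moves=[[[-0.0075,-0.0265,0],0],[[-0.0075,-0.0265,0],0],[[-0.0075,-0.0265,0],0],[[-0.0075,-0.0265,0],0],[[-0.0075,-0.0265,0],0]])

```text
time_s: 17.13
tcp_pos: [0.5519, 0.2448, 0.1691]
ee_rot: [[0.958, -0.285, -0.002], [-0.285, -0.958, -0.001], [-0.002, 0.002, -1.0]]
wrist_force: [1.0, -0.4, -1.7]
gripper_width: 0.713
gripper_force: 29.9
```

apply_moves(moves=[[[-0.0075,-0.0265,0],0],[[-0.0075,-0.0265,0],0],[[-0.0075,-0.0265,0],0],[[-0.007,-0.025,0],0],[[-0.0015,-0.005,0],0]])

```text
time_s: 17.55
tcp_pos: [0.5537, 0.3611, 0.1685]
ee_rot: [[0.959, -0.282, -0.001], [-0.282, -0.959, -0.0], [-0.001, 0.001, -1.0]]
wrist_force: [1.1, -0.8, -2.1]
gripper_width: 0.713
gripper_force: 29.9
```

apply_moves(moves=[[[0,0,0.02],0],[[0,0,0.03],0],[[0,0,0.03],0],[[0,0,0.015],0],[[0,0,0.005],0]])

```text
time_s: 17.97
tcp_pos: [0.5518, 0.3551, 0.0653]
ee_rot: [[0.958, -0.286, -0.007], [-0.286, -0.958, -0.006], [-0.005, 0.008, -1.0]]
wrist_force: [-0.2, 0.3, -2.8]
gripper_width: 0.71
gripper_force: 29.9
```

```bash
python3 st.py; python3 go.py .555,.385,.0552,253.44
```

```text
18.2667 [0.554  0.3568 0.0689] [1.39 1.12 2.46] [-1.0657e+02  3.0000e-02]
t 18.27 p [0.5555 0.3582 0.072 ] psi -106.55 w 0.0619 tilt [0.003 0.002] j [ 47.  33.  -5.   0. -52.  27.]
turn 0.01 shift mm [ -8.1 -25.6  16.8] | rows 1 [ -8.14 -25.56  16.78]
```

apply_moves(moves=[[[-0.004,-0.0128,0],0],[[-0.004,-0.0128,0],0],[[0,0,0.005],0],[[0,0,0],0],[[0,0,0],0]])

```text
time_s: 18.68
tcp_pos: [0.5537, 0.3844, 0.0645]
ee_rot: [[0.959, -0.285, -0.001], [-0.285, -0.959, -0.001], [-0.001, 0.001, -1.0]]
wrist_force: [0.1, -0.4, -1.8]
gripper_width: 0.708
gripper_force: 29.9
```

```bash
python3 st.py; python3 go.py .555,.385,.0552,253.44
```

```text
18.9833 [0.5541 0.3841 0.0649] [0.23 0.15 0.25] [-1.0656e+02  2.0000e-02]
t 18.98 p [0.5544 0.384  0.0652] psi -106.58 w 0.0618 tilt [0. 0.] j [ 48.  34.  -3.   0. -53.  25.]
turn -0.02 shift mm [ 0.3 -1.2 10. ] | rows 1 [ 0.32 -1.16  9.98]
```

apply_moves(moves=[[[0,0,0.004],0],[[0,0,0.003],0],[[0,0,0.002],0],[[0,0,0.001],0],[[0,0,0],0]])

```text
time_s: 19.4
tcp_pos: [0.5542, 0.384, 0.0551]
ee_rot: [[0.959, -0.285, -0.0], [-0.285, -0.959, -0.0], [-0.0, 0.001, -1.0]]
wrist_force: [-0.1, -0.2, 0.3]
gripper_width: 0.705
gripper_force: 29.9
```

apply_moves(moves=[[[0,0,0],0],[[0,0,0],0],[[0,0,0],0],[[0,0,0],0],[[0,0,0],0]])

```text
time_s: 19.82
tcp_pos: [0.5543, 0.3842, 0.0551]
ee_rot: [[0.958, -0.285, -0.0], [-0.285, -0.958, -0.0], [-0.0, 0.0, -1.0]]
wrist_force: [-0.3, -1.0, 0.3]
gripper_width: 0.711
gripper_force: 29.9
```

```bash
python3 st.py
```

```text
20.1167 [0.5543 0.3842 0.0551] [0.01 0.02 0.01] [-106.57    0.  ]
```

apply_moves(moves=[[[0,0,0],0],[[0,0,0],0],[[0,0,0],0],[[0,0,0],0]], hand=0.082)

```text
time_s: 20.45
tcp_pos: [0.5545, 0.3845, 0.0553]
ee_rot: [[0.959, -0.285, 0.001], [-0.285, -0.959, 0.001], [0.0, -0.001, -1.0]]
wrist_force: [-0.2, 0.6, -0.5]
gripper_width: 0.904
gripper_force: 0.0
```

apply_moves(moves=[[[0,0,-0.01],0],[[0,0,-0.02],0],[[0,0,-0.03],0],[[0,0,-0.035],0],[[0,0,-0.035],0]])

```text
time_s: 20.87
tcp_pos: [0.5541, 0.384, 0.187]
ee_rot: [[0.959, -0.285, -0.0], [-0.285, -0.959, -0.0], [0.0, 0.0, -1.0]]
wrist_force: [0.8, 0.6, -0.6]
gripper_width: 0.94
gripper_force: 0.0
```

```bash
cat > m1.py <<'E'
from fit import *
P=[imaging.capture("top"),imaging.capture("scene")]
im=cv2.hconcat([cv2.resize(P[0]["frame"][110:200,215:335],(400,300),interpolation=cv2.INTER_CUBIC)]+[cv2.resize(P[1]["frame"][140:230,180:300],(400,300),interpolation=cv2.INTER_CUBIC)])
cv2.imwrite("pics/m1.png",im)
for n,q,ys in(("stool",(.603,-.105),[-.3,-.1]),("dish",(.6246,-.0274),[-.3,-.1])):
    V=[]
    for p in P:
        f=cv2.cvtColor(p["frame"],cv2.COLOR_BGR2HSV).astype(int)
        hh,ss=f[...,0],f[...,1]
        near=cv2.dilate((render(p,n,[*q,-.14],.006)>0).astype(np.uint8),np.ones((15,15)))>0
        g=(((hh>50)&(hh<80)&(ss>110)) if n=="stool" else ((hh>160)|(hh<4))&(ss>50))&near
        if n=="dish": g=cv2.morphologyEx(g.astype(np.uint8),cv2.MORPH_CLOSE,np.ones((15,15)))>0
        V.append((p,g.astype(np.float32),np.zeros_like(g)))
    for v in(V,V[:1],V[1:]):
        x,f=fit(v,n,q,.006,ys);print(n,np.round(x[:2]*1e3,1),round(np.degrees(x[2]),1),round(f,3))
E
python3 m1.py; python3 st.py;python3 go.py .603,-.105,.18,172
```

```text
stool [ 603.3 -105.2] -11.6 0.228
stool [ 604.5 -105.1] -9.3 0.262
stool [ 600.4 -111.8] -15.3 0.179
dish [623.  -27.5] -16.2 0.106
dish [623.5 -27.1] -14.1 0.083
dish [623.2 -27.2] -18.6 0.121
21.2667 [0.5549 0.3848 0.1878] [1.45 1.1  3.69] [-1.0655e+02  3.0000e-02]
t 21.27 p [0.5537 0.3837 0.1836] psi -106.57 w 0.0819 tilt [-0.002 -0.002] j [ 48.  28.   5.  -0. -67.  25.]
turn 81.43 shift mm [ 477.1 -116.8    3.6] | rows 13 [36.7  -8.99  0.28]
```

View pics/m1.png

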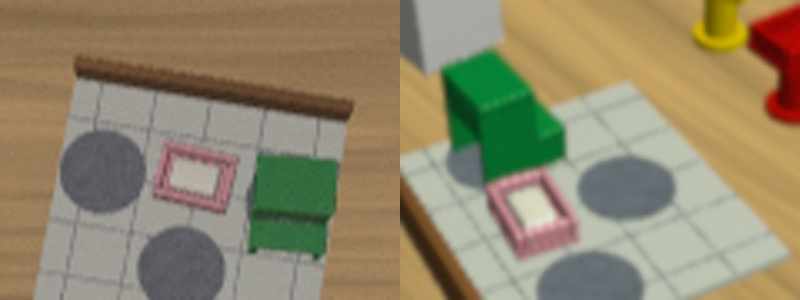

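```bash
cat > m2.py <<'E'
from h import *
def rect(p,mask,z):
    cs=max(cv2.findContours(mask.astype(np.uint8),cv2.RETR_EXTERNAL,cv2.CHAIN_APPROX_NONE)[0],key=cv2.contourArea)[:,0]
    w=np.array([at_z(p,c,z)[:2] for c in cs]);return w,cv2.minAreaRect((w*1e3).astype(np.float32))
acc={}
for k in range(3):
    p=imaging.capture("top");x0,y0,x1,y1=215,110,335,210;K=4
    f=cv2.resize(p["frame"],None,fx=K,fy=K,interpolation=cv2.INTER_CUBIC)
    h=cv2.cvtColor(f,cv2.COLOR_BGR2HSV).astype(int);hh,ss,vv=h[...,0],h[...,1],h[...,2]
    box=np.zeros(hh.shape,bool);box[y0*K:y1*K,x0*K:x1*K]=1
    g=(hh>50)&(hh<80)&(ss>110)&box
    if k==0:
        print("V hist",np.histogram(vv[g],12))
    for n,m,z in(("stool",g&(vv>85),.081),("dish",((hh>160)|(hh<4))&(ss>45)&box,.028)):
        m=cv2.morphologyEx(m.astype(np.uint8),cv2.MORPH_OPEN,np.ones((5,5)))
        c=max(cv2.findContours(m,cv2.RETR_EXTERNAL,cv2.CHAIN_APPROX_NONE)[0],key=cv2.contourArea)[:,0]
        w=np.array([at_z(p,(q+.5)/K-.5,z)[:2] for q in c])*1e3
        R=cv2.minAreaRect(w.astype(np.float32));print(n,np.round(R[0],1),np.round(R[1],1),round(R[2],1))
E
python3 m2.py
```

```text
V hist (array([   3,    9,   16,   30,   60,  112,  148,  207,  388, 5228, 2697,
         78]), array([ 57.        ,  62.16666667,  67.33333333,  72.5       ,
        77.66666667,  82.83333333,  88.        ,  93.16666667,
        98.33333333, 103.5       , 108.66666667, 113.83333333,
       119.        ]))
stool [ 602.2 -102.1] [60.8 42. ] 85.0
dish [621.2 -26.5] [61.7 48.7] 76.0
stool [ 602.2 -102.3] [60.5 41.9] 84.5
dish [621.3 -26.5] [61.6 48.7] 75.9
stool [ 602.3 -102.3] [60.6 42.1] 84.7
dish [621.1 -26.5] [61.7 48.6] 76.0
```

Green seat rectangle comes out 61x42 mm, which matches, at (602.2, -102.2) with yaw -5.2°. Go there.

apply_moves(moves=[[[0,0,0],7.1],[[0,0,0],7.1],[[0,0,0],7.1],[[0,0,0],7.1],[[0,0,0],7.1]], hand=0.07)

```text
time_s: 21.83
tcp_pos: [0.5542, 0.3841, 0.1844]
ee_rot: [[0.61, -0.792, -0.001], [-0.792, -0.61, -0.001], [0.0, 0.001, -1.0]]
wrist_force: [0.4, 0.6, -0.1]
gripper_width: 0.811
gripper_force: 0.0
```

apply_moves(moves=[[[0,0,0],7.1],[[0,0,0],7.1],[[0,0,0],7.1],[[0,0,0],7.1],[[0,0,0],7.1]])

```text
time_s: 22.25
tcp_pos: [0.5542, 0.3841, 0.1844]
ee_rot: [[0.036, -0.999, -0.001], [-0.999, -0.036, -0.001], [0.001, 0.001, -1.0]]
wrist_force: [0.1, -0.2, -0.2]
gripper_width: 0.803
gripper_force: 0.0
```

apply_moves(moves=[[[0,0,0],7.1],[[0,0,0],0.6],[[0,0,0],0],[[0,0,0],0]])

```text
time_s: 22.58
tcp_pos: [0.5542, 0.3842, 0.1847]
ee_rot: [[-0.089, -0.996, -0.0], [-0.996, 0.089, -0.0], [0.0, 0.0, -1.0]]
wrist_force: [0.9, 0.2, -0.2]
gripper_width: 0.802
gripper_force: 0.0
```

```bash
python3 go.py .6022,-.1022,.18,174.8
```

```text
t 22.58 p [0.5542 0.3842 0.1847] psi 174.88 w 0.0698 tilt [-0. -0.] j [ 48.  28.   5.   0. -67. -54.]
turn 0.08 shift mm [480.  -91.8   4.7] | rows 13 [36.93 -7.07  0.36]
```

14 rows of 34.3, -6.56.

apply_moves(moves=[[[0.0343,-0.0066,0],0],[[0.0343,-0.0066,0],0],[[0.0343,-0.0066,0],0],[[0.0343,-0.0066,0],0],[[0.0343,-0.0066,0],0]])

```text
time_s: 23.0
tcp_pos: [0.5713, 0.209, 0.1851]
ee_rot: [[-0.089, -0.996, 0.0], [-0.996, 0.089, -0.0], [0.0, -0.0, -1.0]]
wrist_force: [0.2, -0.7, -0.1]
gripper_width: 0.806
gripper_force: 0.0
```

apply_moves(moves=[[[0.0343,-0.0066,0],0],[[0.0343,-0.0066,0],0],[[0.0343,-0.0066,0],0],[[0.0343,-0.0066,0],0],[[0.0343,-0.0066,0],0]])

```text
time_s: 23.42
tcp_pos: [0.5885, 0.035, 0.1852]
ee_rot: [[-0.089, -0.996, 0.0], [-0.996, 0.089, 0.0], [-0.0, -0.0, -1.0]]
wrist_force: [1.1, 0.2, -0.1]
gripper_width: 0.803
gripper_force: 0.0
```

apply_moves(moves=[[[0.0343,-0.0065,0],0],[[0.0343,-0.0065,0],0],[[0.0343,-0.0065,0],0],[[0.0341,-0.0065,0],0],[[0,0,0],0]])

```text
time_s: 23.83
tcp_pos: [0.6018, -0.1072, 0.1849]
ee_rot: [[-0.095, -0.995, -0.0], [-0.995, 0.095, -0.001], [0.001, 0.0, -1.0]]
wrist_force: [0.8, 0.5, -0.7]
gripper_width: 0.801
gripper_force: 0.0
```

apply_moves(moves=[[[0,0,0.03],0],[[0,0,0.03],0],[[0,0,0],0],[[0,0,0],0]])

```text
time_s: 24.17
tcp_pos: [0.6009, -0.1022, 0.1239]
ee_rot: [[-0.09, -0.996, -0.004], [-0.996, 0.09, -0.001], [0.001, 0.004, -1.0]]
wrist_force: [0.4, 0.0, 0.5]
gripper_width: 0.805
gripper_force: 0.0
```

```bash
python3 st.py;python3 go.py .6022,-.1022,.0475,174.8
```

```text
24.4667 [ 0.6027 -0.102   0.1264] [0.86 0.13 1.2 ] [1.7482e+02 2.0000e-02]
t 24.47 p [ 0.6028 -0.1019  0.1268] psi 174.78 w 0.0698 tilt [0.003 0.   ] j [  6.  25.  -9.   0. -55. -11.]
turn -0.02 shift mm [ 0.4  0.6 79.3] | rows 2 [ 0.18  0.29 39.64]
```

apply_moves(moves=[[[0,0,0.025],0],[[0,0,0.02],0],[[0,0,0.015],0],[[0,0,0.008],0],[[0,0,0.005],0]])

```text
time_s: 24.88
tcp_pos: [0.6018, -0.1021, 0.0516]
ee_rot: [[-0.091, -0.996, -0.001], [-0.996, 0.091, -0.0], [0.0, 0.0, -1.0]]
wrist_force: [-0.5, -0.1, 0.4]
gripper_width: 0.804
gripper_force: 0.0
```

apply_moves(moves=[[[0,0,0.002],0],[[0,0,0],0],[[0,0,0],0],[[0,0,0],0],[[0,0,0],0]])

```text
time_s: 25.3
tcp_pos: [0.6024, -0.1022, 0.0509]
ee_rot: [[-0.092, -0.996, 0.002], [-0.996, 0.092, 0.0], [-0.0, -0.002, -1.0]]
wrist_force: [0.4, 0.6, -0.4]
gripper_width: 0.804
gripper_force: 0.0
```

```bash
python3 st.py
python3 - <<'E'
from h import *
p=imaging.capture("scene");c=p["frame"][120:260,150:320];cv2.imwrite("pics/g3.png",cv2.resize(c,None,fx=4,fy=4,interpolation=cv2.INTER_CUBIC))
E
```

```text
25.6 [ 0.6021 -0.1022  0.0506] [0.17 0.02 0.24] [174.74   0.  ]
```

View pics/g3.png

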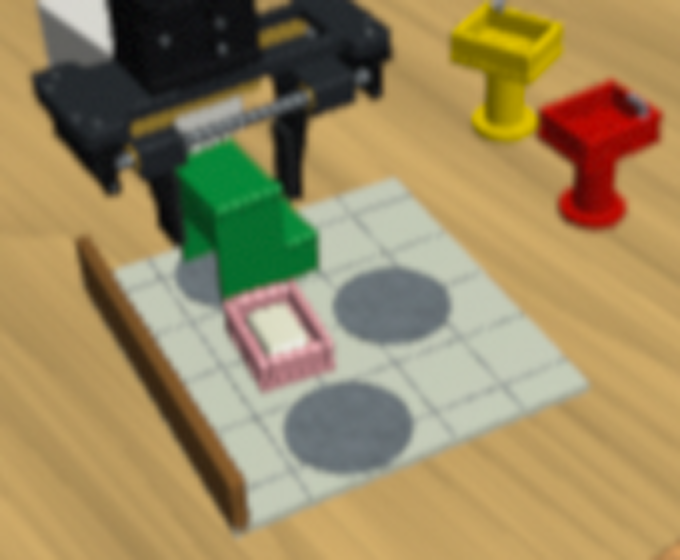

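Fingers at (165,190) and (288,160) straddle the seat (230,185). Close.

apply_moves(moves=[[[0,0,0.003],0],[[0,0,0],0],[[0,0,0],0],[[0,0,0],0],[[0,0,0],0]], hand=0.03)

```text
time_s: 26.07
tcp_pos: [0.6019, -0.1022, 0.047]
ee_rot: [[-0.092, -0.996, 0.0], [-0.996, 0.092, -0.0], [0.0, -0.0, -1.0]]
wrist_force: [0.5, 0.3, 0.3]
gripper_width: 0.515
gripper_force: 0.1
```

apply_moves(moves=[[[0,0,0],0],[[0,0,0],0],[[0,0,0],0],[[0,0,0],0],[[0,0,0],0]])

```text
time_s: 26.48
tcp_pos: [0.6019, -0.1022, 0.0471]
ee_rot: [[-0.092, -0.996, 0.0], [-0.996, 0.092, 0.0], [-0.0, -0.0, -1.0]]
wrist_force: [0.2, 0.0, 0.1]
gripper_width: 0.506
gripper_force: 30.0
```

```bash
python3 st.py; python3 go.py .512,.275,.17,174.74
```

```text
26.7833 [ 0.6018 -0.1022  0.047 ] [0.01 0.01 0.01] [174.74   0.  ]
t 26.78 p [ 0.6018 -0.1022  0.047 ] psi 174.74 w 0.0439 tilt [-0. -0.] j [  6.  30. -14.   0. -46. -11.]
turn -0.0 shift mm [-367.4  124.  -123. ] | rows 11 [-33.4   11.27 -11.18]
```

apply_moves(moves=[[[0,0,-0.01],0],[[0,0,-0.025],0],[[0,0,-0.033],0],[[0,0,-0.035],0],[[0,0,-0.02],0]])

```text
time_s: 27.2
tcp_pos: [0.6034, -0.1025, 0.1751]
ee_rot: [[-0.091, -0.996, 0.006], [-0.996, 0.091, -0.001], [0.0, -0.006, -1.0]]
wrist_force: [0.6, 0.0, 0.0]
gripper_width: 0.507
gripper_force: 30.0
```

apply_moves(moves=[[[-0.017,0.006,0],0],[[-0.025,0.0084,0],0],[[-0.025,0.0084,0],0],[[-0.025,0.0084,0],0],[[-0.025,0.0084,0],0]])

```text
time_s: 27.62
tcp_pos: [0.5726, 0.0189, 0.1709]
ee_rot: [[-0.092, -0.996, 0.001], [-0.996, 0.092, 0.0], [-0.0, -0.001, -1.0]]
wrist_force: [-0.1, 0.5, -0.8]
gripper_width: 0.498
gripper_force: 30.0
```

apply_moves(moves=[[[-0.025,0.0084,0],0],[[-0.025,0.0084,0],0],[[-0.025,0.0084,0],0],[[-0.025,0.0084,0],0],[[-0.025,0.0084,0],0]])

```text
time_s: 28.03
tcp_pos: [0.5422, 0.1474, 0.1709]
ee_rot: [[-0.092, -0.996, 0.0], [-0.996, 0.092, 0.0], [-0.0, -0.0, -1.0]]
wrist_force: [1.3, 0.3, -0.9]
gripper_width: 0.5
gripper_force: 30.0
```

apply_moves(moves=[[[-0.025,0.0084,0],0],[[-0.025,0.0084,0],0],[[-0.025,0.0084,0],0],[[-0.025,0.0084,0],0],[[-0.025,0.0084,0],0]])

```text
time_s: 28.45
tcp_pos: [0.5119, 0.2757, 0.1709]
ee_rot: [[-0.092, -0.996, 0.0], [-0.996, 0.092, 0.0], [-0.0, -0.0, -1.0]]
wrist_force: [0.5, -0.2, -0.8]
gripper_width: 0.502
gripper_force: 30.0
```

apply_moves(moves=[[[0,0,0.02],0],[[0,0,0.03],0],[[0,0,0.03],0],[[0,0,0.015],0],[[0,0,0.005],0]])

```text
time_s: 28.87
tcp_pos: [0.5107, 0.2733, 0.0675]
ee_rot: [[-0.092, -0.996, -0.005], [-0.996, 0.092, -0.004], [0.004, 0.004, -1.0]]
wrist_force: [-0.7, -0.4, -0.1]
gripper_width: 0.505
gripper_force: 30.0
```

```bash
python3 st.py; python3 go.py .512,.275,.0472,174.74
```

```text
29.1667 [0.5124 0.2745 0.07  ] [1.07 0.77 1.69] [1.7474e+02 2.0000e-02]
t 29.17 p [0.5134 0.2753 0.0719] psi 174.74 w 0.0434 tilt [0.003 0.002] j [ 44.  26. -17.   0. -47. -49.]
turn 0.0 shift mm [ 0.4  1.4 24.7] | rows 1 [ 0.44  1.37 24.69]
```

apply_moves(moves=[[[0,0,0.01],0],[[0,0,0.006],0],[[0,0,0.003],0],[[0,0,0.002],0],[[0,0,0.001],0]])

```text
time_s: 29.58
tcp_pos: [0.5122, 0.2744, 0.0474]
ee_rot: [[-0.092, -0.996, -0.001], [-0.996, 0.092, -0.001], [0.001, 0.001, -1.0]]
wrist_force: [0.4, 0.4, -0.9]
gripper_width: 0.503
gripper_force: 30.0
```

apply_moves(moves=[[[0,0,0],0],[[0,0,0],0],[[0,0,0],0],[[0,0,0],0],[[0,0,0],0]])

```text
time_s: 30.0
tcp_pos: [0.5125, 0.2747, 0.0482]
ee_rot: [[-0.092, -0.996, 0.0], [-0.996, 0.092, 0.0], [-0.0, -0.0, -1.0]]
wrist_force: [-0.3, -0.3, -0.8]
gripper_width: 0.501
gripper_force: 30.0
```

```bash
python3 st.py
```

```text
30.3 [0.5125 0.2747 0.0482] [0.03 0.03 0.04] [174.74   0.  ]
```

apply_moves(moves=[[[0,0,0.001],0],[[0,0,0],0],[[0,0,0],0],[[0,0,0],0],[[0,0,0],0]])

```text
time_s: 30.72
tcp_pos: [0.5124, 0.2746, 0.047]
ee_rot: [[-0.092, -0.996, -0.0], [-0.996, 0.092, -0.0], [0.0, 0.0, -1.0]]
wrist_force: [-1.0, -0.1, -1.1]
gripper_width: 0.504
gripper_force: 30.0
```

```bash
python3 st.py
```

```text
31.0167 [0.5124 0.2746 0.047 ] [0.01 0.01 0.02] [174.74   0.  ]
```

apply_moves(moves=[[[0,0,0],0],[[0,0,0],0],[[0,0,0],0],[[0,0,0],0]], hand=0.07)

```text
time_s: 31.35
tcp_pos: [0.5124, 0.2746, 0.0471]
ee_rot: [[-0.092, -0.996, 0.0], [-0.996, 0.092, 0.0], [-0.0, -0.0, -1.0]]
wrist_force: [-0.2, 0.6, -0.0]
gripper_width: 0.722
gripper_force: 0.0
```

apply_moves(moves=[[[0,0,-0.01],0],[[0,0,-0.02],0],[[0,0,-0.03],0],[[0,0,-0.035],0],[[0,0,-0.035],0]])

```text
time_s: 31.77
tcp_pos: [0.5121, 0.2742, 0.179]
ee_rot: [[-0.092, -0.996, -0.0], [-0.996, 0.092, -0.001], [0.001, 0.0, -1.0]]
wrist_force: [0.5, 0.1, 0.3]
gripper_width: 0.807
gripper_force: 0.0
```

```bash
python3 - <<'E'
from h import *
import go
a=imaging.capture("top");b=imaging.capture("scene")
cv2.imwrite("pics/m3.png",cv2.hconcat([cv2.resize(a["frame"][90:260,90:330],(450,319),interpolation=cv2.INTER_CUBIC),cv2.resize(b["frame"][140:380,200:470],(350,319),interpolation=cv2.INTER_CUBIC)]))
for p in(a,b):
    for d in models.place_of(p,"dish")[:2]: print(round(d["confidence"],2),at_z(p,np.array(d["at"])*[512,384],.006)[:2])
go.plan((.6225,-.0265,.18,167))
E
python3 m2.py|tail -1
```

```text
0.81 [ 0.62731627 -0.02664424]
0.88 [ 0.63076049 -0.01800378]
t 31.97 p [0.5127 0.275  0.1791] psi 174.73 w 0.0697 tilt [0.003 0.003] j [ 44.  20. -10.  -0. -60. -49.]
turn 7.73 shift mm [ 269.1 -174.8   -0.9] | rows 9 [ 29.9  -19.42  -0.1 ]
       0.83333333, 0.91666667, 1.        ]))Traceback (most recent call last):
  File "m2.py", line 16, in <module>
    c=max(cv2.findContours(m,cv2.RETR_EXTERNAL,cv2.CHAIN_APPROX_NONE)[0],key=cv2.contourArea)[:,0]
      ~~~^^^^^^^^^^^^^^^^^^^^^^^^^^^^^^^^^^^^^^^^^^^^^^^^^^^^^^^^^^^^^^^^^^^^^^^^^^^^^^^^^^^^
ValueError: max() iterable argument is empty
```

View pics/m3.png

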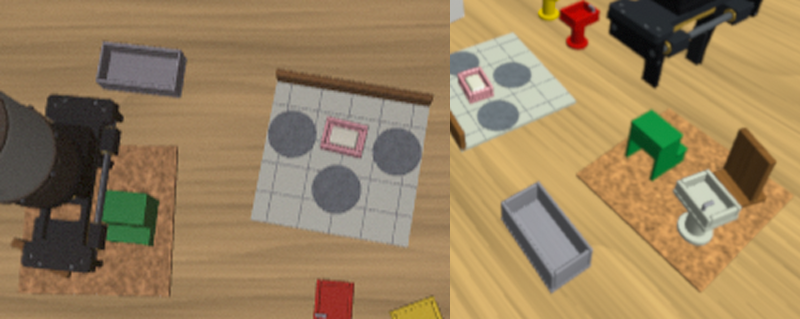

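Green stool, basin and mirror all stand on the mat (right-hand view at (655,145), (705,205), (750,165)). The dish is untouched at (345,137). Now the dish.

apply_moves(moves=[[[0,0,0],4.3],[[0,0,0],4.2],[[0,0,0],0],[[0,0,0],0],[[0,0,0],0]])

```text
time_s: 32.43
tcp_pos: [0.5121, 0.2743, 0.1762]
ee_rot: [[-0.236, -0.972, -0.001], [-0.972, 0.236, -0.001], [0.002, 0.001, -1.0]]
wrist_force: [0.6, -1.1, 0.5]
gripper_width: 0.804
gripper_force: 0.0
```

```bash
python3 go.py .6233,-.027,.18,166.2
```

```text
t 32.43 p [0.5121 0.2743 0.1762] psi 166.32 w 0.0699 tilt [-0.001 -0.001] j [ 44.  20. -10.  -0. -60. -58.]
turn 0.12 shift mm [ 266.1 -179.9   -3.8] | rows 9 [ 29.57 -19.98  -0.43]
```

apply_moves(moves=[[[0.0266,-0.018,0],0],[[0.0266,-0.018,0],0],[[0.0266,-0.018,0],0],[[0.0266,-0.018,0],0],[[0.0266,-0.018,0],0]])

```text
time_s: 32.85
tcp_pos: [0.5683, 0.1227, 0.1767]
ee_rot: [[-0.236, -0.972, -0.001], [-0.972, 0.236, -0.0], [0.0, 0.001, -1.0]]
wrist_force: [0.6, 0.4, 0.1]
gripper_width: 0.806
gripper_force: 0.0
```

apply_moves(moves=[[[0.0266,-0.018,0],0],[[0.0266,-0.018,0],0],[[0.0266,-0.018,0],0],[[0.0266,-0.018,0],0],[[0.0266,-0.018,0],0]])

```text
time_s: 33.27
tcp_pos: [0.6241, -0.0282, 0.1767]
ee_rot: [[-0.237, -0.972, -0.001], [-0.972, 0.237, -0.0], [0.0, 0.001, -1.0]]
wrist_force: [0.2, 0.1, 1.0]
gripper_width: 0.805
gripper_force: 0.0
```

apply_moves(moves=[[[0,0,0.03],0],[[0,0,0.035],0],[[0,0,0.03],0],[[0,0,0.015],0],[[0,0,0.01],0]])

```text
time_s: 33.68
tcp_pos: [0.6222, -0.0271, 0.0538]
ee_rot: [[-0.237, -0.971, -0.005], [-0.971, 0.237, -0.001], [0.002, 0.005, -1.0]]
wrist_force: [1.0, -0.6, -0.6]
gripper_width: 0.806
gripper_force: 0.0
```

apply_moves(moves=[[[0,0,0],0],[[0,0,0],0],[[0,0,0],0],[[0,0,0],0]])

```text
time_s: 34.02
tcp_pos: [0.6252, -0.0263, 0.0588]
ee_rot: [[-0.237, -0.971, 0.003], [-0.971, 0.237, 0.0], [-0.001, -0.003, -1.0]]
wrist_force: [0.7, -0.6, 0.3]
gripper_width: 0.803
gripper_force: 0.0
```

```bash
python3 st.py;  python3 - <<'E'
from h import *
p=imaging.capture("scene");c=p["frame"][130:270,150:320];cv2.imwrite("pics/g4.png",cv2.resize(c,None,fx=4,fy=4,interpolation=cv2.INTER_CUBIC))
E
python3 go.py .6233,-.027,.0095,166.2
```

```text
34.3167 [ 0.6247 -0.0264  0.0583] [0.32 0.08 0.37] [1.6625e+02 1.0000e-02]
t 34.37 p [ 0.6241 -0.0266  0.0574] psi 166.24 w 0.0702 tilt [0.001 0.   ] j [ 12.  31. -11.   0. -48. -26.]
turn 0.04 shift mm [ 0.6  0.6 47.9] | rows 2 [ 0.3   0.32 23.95]
```

View pics/g4.png

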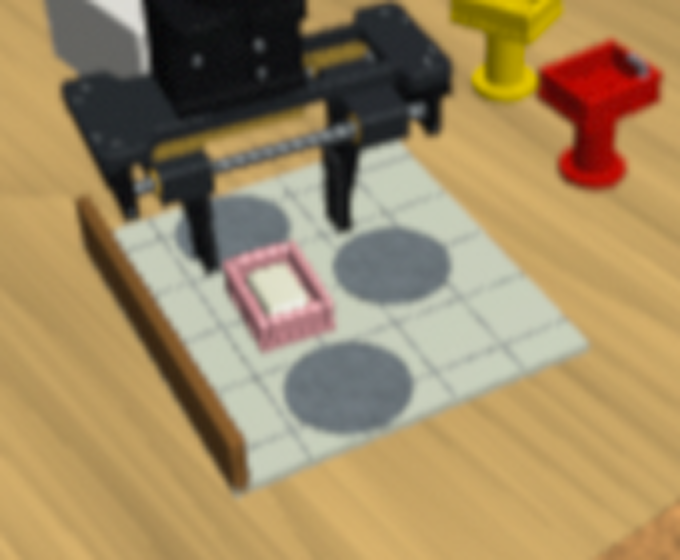

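Fingers (207,265) and (342,225), ~48 mm above, straddle the dish centred at (278,290). Descend slowly.

apply_moves(moves=[[[0,0,0.012],0],[[0,0,0.01],0],[[0,0,0.008],0],[[0,0,0.006],0],[[0,0,0.004],0]])

```text
time_s: 34.78
tcp_pos: [0.6231, -0.0267, 0.0152]
ee_rot: [[-0.238, -0.971, -0.003], [-0.971, 0.238, -0.0], [0.001, 0.002, -1.0]]
wrist_force: [-0.4, -0.5, -0.5]
gripper_width: 0.803
gripper_force: 0.0
```

apply_moves(moves=[[[0,0,0.003],0],[[0,0,0.002],0],[[0,0,0.001],0],[[0,0,0],0],[[0,0,0],0]])

```text
time_s: 35.2
tcp_pos: [0.6242, -0.0266, 0.0114]
ee_rot: [[-0.238, -0.971, 0.001], [-0.971, 0.238, 0.0], [-0.0, -0.001, -1.0]]
wrist_force: [-0.1, -0.1, -0.3]
gripper_width: 0.804
gripper_force: 0.0
```

```bash
python3 st.py
```

```text
35.5 [ 0.6242 -0.0266  0.0114] [0.05 0.01 0.04] [166.24   0.  ]
```

apply_moves(moves=[[[0,0,0.001],0],[[0,0,0.001],0],[[0,0,0],0],[[0,0,0],0],[[0,0,0],0]], hand=0.03)

```text
time_s: 35.92
tcp_pos: [0.6239, -0.0266, 0.009]
ee_rot: [[-0.238, -0.971, -0.0], [-0.971, 0.238, -0.0], [0.0, 0.0, -1.0]]
wrist_force: [-0.4, -0.8, -0.3]
gripper_width: 0.525
gripper_force: 30.0
```

apply_moves(moves=[[[0,0,0],0],[[0,0,0],0],[[0,0,0],0],[[0,0,0],0]])

```text
time_s: 36.25
tcp_pos: [0.6239, -0.0266, 0.009]
ee_rot: [[-0.238, -0.971, -0.0], [-0.971, 0.238, 0.0], [0.0, 0.0, -1.0]]
wrist_force: [0.3, -0.6, 0.1]
gripper_width: 0.529
gripper_force: 30.0
```

```bash
python3 st.py
```

```text
36.55 [ 0.6239 -0.0266  0.009 ] [0.01 0.01 0.01] [166.23   0.  ]
```

apply_moves(moves=[[[0,0,-0.01],0],[[0,0,-0.025],0],[[0,0,-0.035],0],[[0,0,-0.035],0],[[0,0,-0.035],0]])

```text
time_s: 36.97
tcp_pos: [0.6236, -0.0267, 0.1513]
ee_rot: [[-0.238, -0.971, -0.0], [-0.971, 0.238, -0.0], [0.0, 0.0, -1.0]]
wrist_force: [0.5, -0.5, -0.8]
gripper_width: 0.524
gripper_force: 30.0
```

apply_moves(moves=[[[0,0,0],-5],[[0,0,0],-5],[[0,0,0],-5],[[0,0,0],0],[[0,0,0],0]])

```text
time_s: 37.38
tcp_pos: [0.6239, -0.0266, 0.1496]
ee_rot: [[0.019, -1.0, 0.0], [-1.0, -0.019, 0.0], [-0.0, -0.0, -1.0]]
wrist_force: [0.5, 0.5, -0.3]
gripper_width: 0.531
gripper_force: 30.0
```

```bash
python3 go.py .547,-.2998,.15,181
python3 - <<'E'
from fit import *
import pickle
# cabinet top middle from top view: bright-top rectangle
p=imaging.capture("top");K=4
f=cv2.cvtColor(cv2.resize(p["frame"],None,fx=K,fy=K,interpolation=cv2.INTER_CUBIC),cv2.COLOR_BGR2GRAY).astype(int)
q=[.5464,-.2997,.02]
near=cv2.dilate((render(p,"cabinet",q,0)>0).astype(np.uint8),np.ones((9,9)))
near=cv2.resize(near,None,fx=K,fy=K,interpolation=cv2.INTER_NEAREST)>0
for t in (140,150,160):
    m=cv2.morphologyEx(((f>t)&near).astype(np.uint8),cv2.MORPH_OPEN,np.ones((7,7)))
    c=max(cv2.findContours(m,cv2.RETR_EXTERNAL,cv2.CHAIN_APPROX_NONE)[0],key=cv2.contourArea)[:,0]
    w=np.array([at_z(p,(u+.5)/K-.5,.08)[:2] for u in c])*1e3
    R=cv2.minAreaRect(w.astype(np.float32));print(t,np.round(R[0],1),np.round(R[1],1),round(R[2],1))
E
```

```text
t 37.38 p [ 0.6239 -0.0266  0.1496] psi -178.89 w 0.0462 tilt [0. 0.] j [ 12.  25.  -5.   0. -59. -11.]
turn 0.11 shift mm [271.8  81.6  -0.4] | rows 8 [33.98 10.2  -0.05]
140 [ 545.7 -297.8] [ 85.8 131.6] 1.2
150 [ 545.3 -297.9] [ 82.8 129.6] 2.5
160 [ 547.1 -297.8] [ 77.1 128.3] 2.2
```

apply_moves(moves=[[[0.01,0.003,0],0],[[0.02,0.006,0],0],[[0.028,0.0085,0],0],[[0.028,0.0085,0],0],[[0.028,0.0085,0],0]])

```text
time_s: 37.85
tcp_pos: [0.5911, -0.1428, 0.1489]
ee_rot: [[0.021, -1.0, -0.001], [-1.0, -0.021, -0.0], [0.0, 0.001, -1.0]]
wrist_force: [0.2, -0.6, -0.9]
gripper_width: 0.527
gripper_force: 30.0
```

apply_moves(moves=[[[0.028,0.0085,0],0],[[0.028,0.0085,0],0],[[0.028,0.0085,0],0],[[0.028,0.0085,0],0],[[0.02,0.006,0],0]])

```text
time_s: 38.27
tcp_pos: [0.5533, -0.2768, 0.1489]
ee_rot: [[0.019, -1.0, -0.001], [-1.0, -0.019, -0.0], [0.0, 0.001, -1.0]]
wrist_force: [0.3, 0.8, -0.8]
gripper_width: 0.524
gripper_force: 30.0
```

apply_moves(moves=[[[0.016,0.005,0],0],[[0.0085,0.0023,0],0],[[0,0,0.02],0],[[0,0,0.015],0],[[0,0,0.01],0]])

```text
time_s: 38.68
tcp_pos: [0.5469, -0.2987, 0.1024]
ee_rot: [[0.02, -1.0, -0.002], [-1.0, -0.02, 0.001], [-0.001, 0.002, -1.0]]
wrist_force: [-0.7, 0.0, -1.7]
gripper_width: 0.524
gripper_force: 30.0
```

apply_moves(moves=[[[0,0,0.005],0],[[0,0,0],0],[[0,0,0],0],[[0,0,0],0],[[0,0,0],0]])

```text
time_s: 39.1
tcp_pos: [0.5488, -0.2988, 0.1001]
ee_rot: [[0.022, -1.0, 0.002], [-1.0, -0.022, -0.001], [0.001, -0.002, -1.0]]
wrist_force: [-0.9, 0.4, -1.8]
gripper_width: 0.527
gripper_force: 30.0
```

```bash
python3 st.py; python3 go.py .5463,-.2985,.083,181
```

```text
39.4 [ 0.5484 -0.2988  0.0998] [0.21 0.01 0.25] [-1.7875e+02  1.0000e-02]
t 39.4 p [ 0.5481 -0.2988  0.0993] psi -178.76 w 0.0459 tilt [ 0. -0.] j [-14.  28.  -9.   0. -53.  15.]
turn 0.24 shift mm [-0.3  1.8 16.3] | rows 1 [-0.33  1.8  16.3 ]
```

apply_moves(moves=[[[0,0.0015,0.006],0],[[0,0,0.004],0],[[0,0,0.003],0],[[0,0,0.001],0],[[0,0,0.001],0]])

```text
time_s: 39.82
tcp_pos: [0.5463, -0.2988, 0.0835]
ee_rot: [[0.022, -1.0, -0.001], [-1.0, -0.022, 0.0], [-0.0, 0.001, -1.0]]
wrist_force: [-0.0, -0.6, -0.3]
gripper_width: 0.527
gripper_force: 30.0
```

apply_moves(moves=[[[0,0,0],0],[[0,0,0],0],[[0,0,0],0],[[0,0,0],0],[[0,0,0],0]])

```text
time_s: 40.23
tcp_pos: [0.5466, -0.2988, 0.0842]
ee_rot: [[0.022, -1.0, 0.0], [-1.0, -0.022, -0.0], [0.0, -0.0, -1.0]]
wrist_force: [0.1, -0.1, -1.3]
gripper_width: 0.526
gripper_force: 30.0
```

```bash
python3 st.py; python3 -c "
from h import *
print(r.sense()['wrist_force'])"
```

```text
40.5333 [ 0.5466 -0.2988  0.0842] [0.02 0.01 0.04] [-178.76    0.  ]
[-0.07680376  0.61042106 -1.16948664]
```

apply_moves(moves=[[[0,0,0.001],0],[[0,0,0.0004],0],[[0,0,0],0],[[0,0,0],0],[[0,0,0],0]])

```text
time_s: 40.95
tcp_pos: [0.5466, -0.2989, 0.083]
ee_rot: [[0.022, -1.0, 0.0], [-1.0, -0.022, -0.0], [0.0, -0.0, -1.0]]
wrist_force: [-0.4, 0.2, 2.4]
gripper_width: 0.527
gripper_force: 30.0
```

apply_moves(moves=[[[0,0,0],0],[[0,0,0],0],[[0,0,0],0],[[0,0,0],0],[[0,0,0],0]], hand=0.07)

```text
time_s: 41.37
tcp_pos: [0.5465, -0.2988, 0.0825]
ee_rot: [[0.022, -1.0, -0.0], [-1.0, -0.022, 0.0], [-0.0, 0.0, -1.0]]
wrist_force: [0.2, 0.2, -0.1]
gripper_width: 0.776
gripper_force: 0.0
```

apply_moves(moves=[[[0,0,-0.01],0],[[0,0,-0.02],0],[[0,0,-0.03],0],[[0,0,-0.035],0],[[0,0,-0.015],0]])

```text
time_s: 41.78
tcp_pos: [0.5485, -0.3, 0.1987]
ee_rot: [[0.023, -1.0, 0.008], [-1.0, -0.023, -0.004], [0.004, -0.007, -1.0]]
wrist_force: [1.1, -0.2, 0.8]
gripper_width: 0.805
gripper_force: 0.0
```

```bash
python3 go.py .5124,.2746,.19,174.74
```

```text
t 41.78 p [ 0.5485 -0.3     0.1987] psi -178.71 w 0.07 tilt [ 0.008 -0.004] j [-14.  23.  -2.   0. -65.  15.]
turn 6.55 shift mm [-568.8   88.6    8.7] | rows 15 [-37.92   5.91   0.58]
```

apply_moves(moves=[[[0,0,0],6.5],[[-0.0355,0.0055,0],0],[[-0.0355,0.0055,0],0],[[-0.0355,0.0055,0],0],[[-0.0355,0.0055,0],0]])

```text
time_s: 42.2
tcp_pos: [0.5374, -0.1543, 0.1936]
ee_rot: [[-0.093, -0.996, 0.001], [-0.996, 0.093, -0.0], [0.0, -0.001, -1.0]]
wrist_force: [1.3, 0.5, -0.2]
gripper_width: 0.802
gripper_force: 0.0
```

apply_moves(moves=[[[-0.0355,0.0055,0],0],[[-0.0355,0.0055,0],0],[[-0.0355,0.0055,0],0],[[-0.0355,0.0055,0],0],[[-0.0355,0.0055,0],0]])

```text
time_s: 42.62
tcp_pos: [0.5263, 0.0256, 0.1938]
ee_rot: [[-0.092, -0.996, 0.002], [-0.996, 0.092, 0.0], [-0.0, -0.001, -1.0]]
wrist_force: [0.6, 0.6, 1.0]
gripper_width: 0.804
gripper_force: 0.0
```

apply_moves(moves=[[[-0.0355,0.0055,0],0],[[-0.0355,0.0055,0],0],[[-0.0355,0.0055,0],0],[[-0.0355,0.0055,0],0],[[-0.0355,0.0055,0],0]])

```text
time_s: 43.03
tcp_pos: [0.5151, 0.205, 0.1938]
ee_rot: [[-0.091, -0.996, 0.001], [-0.996, 0.091, 0.001], [-0.001, -0.001, -1.0]]
wrist_force: [0.9, -0.2, 0.3]
gripper_width: 0.807
gripper_force: 0.0
```

apply_moves(moves=[[[-0.0355,0.0055,0],0],[[-0.0355,0.0055,0],0],[[0,0,0],0],[[0,0,0],0],[[0,0,0],0]])

```text
time_s: 43.45
tcp_pos: [0.5108, 0.2748, 0.193]
ee_rot: [[-0.091, -0.996, -0.0], [-0.996, 0.091, -0.0], [0.0, 0.0, -1.0]]
wrist_force: [-0.8, -0.3, 0.3]
gripper_width: 0.804
gripper_force: 0.0
```

```bash
python3 st.py; python3 go.py .5124,.2746,.0474,174.74
python3 - <<'E'
from fit import *
p=imaging.capture("top");K=4
f=cv2.cvtColor(cv2.resize(p["frame"],None,fx=K,fy=K,interpolation=cv2.INTER_CUBIC),cv2.COLOR_BGR2HSV).astype(int)
hh,ss=f[...,0],f[...,1];q=[.5464,-.2985,.02]
near=cv2.resize((render(p,"cabinet",q,0)>0).astype(np.uint8),None,fx=K,fy=K,interpolation=cv2.INTER_NEAREST)>0
m=cv2.morphologyEx((((hh>160)|(hh<4))&(ss>45)&near).astype(np.uint8),cv2.MORPH_OPEN,np.ones((5,5)))
c=max(cv2.findContours(m,cv2.RETR_EXTERNAL,cv2.CHAIN_APPROX_NONE)[0],key=cv2.contourArea)[:,0]
w=np.array([at_z(p,(u+.5)/K-.5,.102)[:2] for u in c])*1e3;R=cv2.minAreaRect(w.astype(np.float32));print(np.round(R[0],1),np.round(R[1],1),R[2])
s=imaging.capture("scene")
cv2.imwrite("pics/d1.png",cv2.hconcat([cv2.resize(p["frame"][150:230,320:440],(400,267),interpolation=cv2.INTER_CUBIC),cv2.resize(s["frame"][90:190,120:270],(400,267),interpolation=cv2.INTER_CUBIC)]))
E
```

```text
43.75 [0.5111 0.274  0.193 ] [0.15 0.38 0.03] [1.7468e+02 4.0000e-02]
t 43.75 p [0.5112 0.2739 0.193 ] psi 174.65 w 0.0703 tilt [0. 0.] j [ 44.  19.  -9.   0. -62. -50.]
turn -0.09 shift mm [ -0.8  -1.1 145.6] | rows 4 [-0.2  -0.27 36.39]
[ 544.9 -295.8] [47.6 66.7] 1.1706432104110718
```

View pics/d1.png

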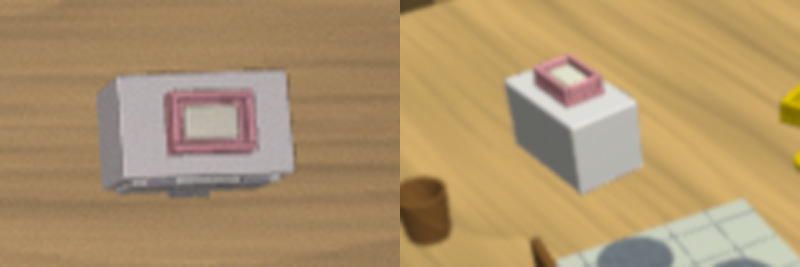

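Dish is upright mid-top of the cabinet (fit about (545.7, -298) against cabinet (546, -298)). Now put the stool back.

apply_moves(moves=[[[-0.0008,-0.0011,0.03],-0.1],[[0,0,0.035],0],[[0,0,0.03],0],[[0,0,0.02],0],[[0,0,0.012],0]])

```text
time_s: 44.27
tcp_pos: [0.5109, 0.2741, 0.0627]
ee_rot: [[-0.091, -0.996, -0.004], [-0.996, 0.091, -0.003], [0.003, 0.004, -1.0]]
wrist_force: [0.1, 0.2, 1.2]
gripper_width: 0.804
gripper_force: 0.0
```

apply_moves(moves=[[[0,0,0.007],0],[[0,0,0.004],0],[[0,0,0.002],0],[[0,0,0],0],[[0,0,0],0]])

```text
time_s: 44.68
tcp_pos: [0.5127, 0.276, 0.0536]
ee_rot: [[-0.09, -0.996, 0.001], [-0.996, 0.09, 0.001], [-0.001, -0.001, -1.0]]
wrist_force: [-0.7, 0.2, 0.2]
gripper_width: 0.805
gripper_force: 0.0
```

```bash
python3 st.py; python3 go.py .5124,.2746,.047,174.74
```

```text
44.9833 [0.5126 0.2759 0.0535] [0.13 0.08 0.16] [174.84   0.  ]
t 44.98 p [0.5123 0.2757 0.0531] psi 174.84 w 0.0701 tilt [0.001 0.001] j [ 44.  28. -18.   0. -44. -49.]
turn 0.1 shift mm [ 1.1 -0.2  6.1] | rows 1 [ 1.11 -0.17  6.12]
```

apply_moves(moves=[[[0.001,0,0.003],0.1],[[0,0,0.002],0],[[0,0,0.0005],0],[[0,0,0],0],[[0,0,0],0]])

```text
time_s: 45.4
tcp_pos: [0.5121, 0.2745, 0.047]
ee_rot: [[-0.092, -0.996, -0.0], [-0.996, 0.092, -0.0], [0.0, 0.0, -1.0]]
wrist_force: [-0.5, -0.2, 0.9]
gripper_width: 0.806
gripper_force: 0.0
```

```bash
python3 st.py
```

```text
45.7 [0.5121 0.2746 0.0471] [0.03 0.03 0.08] [174.74   0.  ]
```

apply_moves(moves=[[[0,0,0],0],[[0,0,0],0],[[0,0,0],0],[[0,0,0],0],[[0,0,0],0]], hand=0.03)

```text
time_s: 46.12
tcp_pos: [0.5121, 0.2746, 0.0472]
ee_rot: [[-0.092, -0.996, -0.0], [-0.996, 0.092, -0.0], [0.0, 0.0, -1.0]]
wrist_force: [0.1, -0.9, 0.3]
gripper_width: 0.514
gripper_force: 0.6
```

apply_moves(moves=[[[0,0,0],0],[[0,0,0],0],[[0,0,0],0],[[0,0,0],0],[[0,0,0],0]])

```text
time_s: 46.53
tcp_pos: [0.5121, 0.2746, 0.0472]
ee_rot: [[-0.092, -0.996, 0.0], [-0.996, 0.092, 0.0], [-0.0, -0.0, -1.0]]
wrist_force: [-1.6, 0.7, 0.1]
gripper_width: 0.503
gripper_force: 30.0
```

```bash
python3 st.py; python3 go.py .6018,-.1022,.047,174.74
```

```text
46.8333 [0.5121 0.2746 0.0472] [0.01 0.02 0.01] [174.74   0.  ]
t 46.83 p [0.5121 0.2746 0.0472] psi 174.73 w 0.0439 tilt [ 0. -0.] j [ 44.  28. -18.   0. -44. -49.]
turn -0.01 shift mm [ 3.670e+02 -1.239e+02  2.000e-01] | rows 10 [ 3.670e+01 -1.239e+01  2.000e-02]
```

apply_moves(moves=[[[0,0,-0.01],0],[[0,0,-0.025],0],[[0,0,-0.033],0],[[0,0,-0.035],0],[[0,0,-0.02],0]])

```text
time_s: 47.25
tcp_pos: [0.5134, 0.2753, 0.1749]
ee_rot: [[-0.091, -0.996, 0.005], [-0.996, 0.091, 0.003], [-0.004, -0.005, -1.0]]
wrist_force: [0.5, 0.8, -0.5]
gripper_width: 0.501
gripper_force: 30.0
```

apply_moves(moves=[[[0.017,-0.0063,0],0],[[0.025,-0.0084,0],0],[[0.025,-0.0084,0],0],[[0.025,-0.0084,0],0],[[0.025,-0.0084,0],0]])

```text
time_s: 47.67
tcp_pos: [0.541, 0.1533, 0.1709]
ee_rot: [[-0.091, -0.996, 0.0], [-0.996, 0.091, 0.0], [-0.0, -0.0, -1.0]]
wrist_force: [0.8, 0.5, -1.6]
gripper_width: 0.505
gripper_force: 30.0
```

apply_moves(moves=[[[0.025,-0.0084,0],0],[[0.025,-0.0084,0],0],[[0.025,-0.0084,0],0],[[0.025,-0.0084,0],0],[[0.025,-0.0084,0],0]])

```text
time_s: 48.08
tcp_pos: [0.5714, 0.0248, 0.1709]
ee_rot: [[-0.092, -0.996, 0.0], [-0.996, 0.092, 0.0], [-0.0, -0.0, -1.0]]
wrist_force: [0.5, -0.1, -0.1]
gripper_width: 0.503
gripper_force: 30.0
```

apply_moves(moves=[[[0.025,-0.0084,0],0],[[0.025,-0.0084,0],0],[[0.025,-0.0084,0],0],[[0.025,-0.0084,0],0],[[0.025,-0.0084,0],0]])

```text
time_s: 48.5
tcp_pos: [0.6017, -0.1036, 0.1708]
ee_rot: [[-0.092, -0.996, 0.0], [-0.996, 0.092, 0.0], [-0.0, -0.0, -1.0]]
wrist_force: [0.3, -0.5, -0.5]
gripper_width: 0.506
gripper_force: 30.0
```

apply_moves(moves=[[[0,0,0.02],0],[[0,0,0.03],0],[[0,0,0.03],0],[[0,0,0.015],0],[[0,0,0.005],0]])

```text
time_s: 48.92
tcp_pos: [0.5994, -0.1025, 0.0672]
ee_rot: [[-0.093, -0.996, -0.006], [-0.996, 0.093, 0.0], [0.001, 0.006, -1.0]]
wrist_force: [-0.4, -0.6, -0.6]
gripper_width: 0.503
gripper_force: 30.0
```

apply_moves(moves=[[[0,0,0.006],0],[[0,0,0.005],0],[[0,0,0.002],0],[[0,0,0],0],[[0,0,0],0]])

```text
time_s: 49.33
tcp_pos: [0.6024, -0.1022, 0.0581]
ee_rot: [[-0.091, -0.996, 0.002], [-0.996, 0.091, 0.0], [-0.0, -0.002, -1.0]]
wrist_force: [0.6, -0.9, -0.5]
gripper_width: 0.507
gripper_force: 30.0
```

```bash
python3 st.py; python3 go.py .6018,-.1022,.047,174.74
```

```text
49.6333 [ 0.6023 -0.1022  0.0579] [0.15 0.02 0.18] [174.75   0.  ]
t 49.63 p [ 0.602  -0.1023  0.0575] psi 174.74 w 0.0439 tilt [0.001 0.   ] j [  6.  30. -13.   0. -47. -11.]
turn -0.0 shift mm [-0.   0.2 10.5] | rows 1 [-0.04  0.16 10.52]
```

apply_moves(moves=[[[0,0,0.005],0],[[0,0,0.003],0],[[0,0,0.001],0],[[0,0,0.001],0],[[0,0,0],0]])

```text
time_s: 50.05
tcp_pos: [0.6017, -0.1023, 0.0472]
ee_rot: [[-0.092, -0.996, -0.0], [-0.996, 0.092, -0.0], [0.0, 0.0, -1.0]]
wrist_force: [0.0, -0.7, 0.4]
gripper_width: 0.505
gripper_force: 30.0
```

apply_moves(moves=[[[0,0,0],0],[[0,0,0],0],[[0,0,0],0],[[0,0,0],0],[[0,0,0],0]])

```text
time_s: 50.47
tcp_pos: [0.6017, -0.1023, 0.0471]
ee_rot: [[-0.092, -0.996, -0.0], [-0.996, 0.092, -0.0], [0.0, 0.0, -1.0]]
wrist_force: [-0.8, 0.8, 2.0]
gripper_width: 0.504
gripper_force: 30.0
```

```bash
python3 st.py
```

```text
50.7667 [ 0.6018 -0.1023  0.0472] [0.02 0.01 0.02] [174.74   0.  ]
```

apply_moves(moves=[[[0,0,0],0],[[0,0,0],0],[[0,0,0],0],[[0,0,0],0]], hand=0.07)

```text
time_s: 51.1
tcp_pos: [0.602, -0.1022, 0.0471]
ee_rot: [[-0.092, -0.996, 0.0], [-0.996, 0.092, 0.0], [-0.0, -0.0, -1.0]]
wrist_force: [0.0, 1.3, 0.4]
gripper_width: 0.719
gripper_force: 0.0
```

apply_moves(moves=[[[0,0,-0.01],0],[[0,0,-0.02],0],[[0,0,-0.03],0],[[0,0,-0.035],0],[[0,0,-0.035],0]])

```text
time_s: 51.52
tcp_pos: [0.6014, -0.1024, 0.179]
ee_rot: [[-0.092, -0.996, -0.001], [-0.996, 0.092, -0.0], [0.0, 0.001, -1.0]]
wrist_force: [-0.6, 0.6, 0.3]
gripper_width: 0.802
gripper_force: 0.0
```

apply_moves(moves=[[[0,0,0],-7.1],[[0,0,0],-7.1],[[0,0,0],-7.1],[[0,0,0],-7.1],[[0,0,0],-7.1]], hand=0.082)

```text
time_s: 51.93
tcp_pos: [0.6018, -0.1023, 0.1782]
ee_rot: [[0.509, -0.861, 0.001], [-0.861, -0.509, 0.0], [0.001, -0.001, -1.0]]
wrist_force: [0.1, 0.0, -0.8]
gripper_width: 0.938
gripper_force: 0.0
```

apply_moves(moves=[[[0,0,0],-7.1],[[0,0,0],-7.1],[[0,0,0],-7.1],[[0,0,0],-7.1],[[0,0,0],-7.1]])

```text
time_s: 52.35
tcp_pos: [0.6018, -0.1023, 0.178]
ee_rot: [[0.914, -0.405, 0.001], [-0.405, -0.914, -0.0], [0.001, -0.0, -1.0]]
wrist_force: [-0.8, 0.2, 0.5]
gripper_width: 0.943
gripper_force: 0.0
```

apply_moves(moves=[[[0,0,0],-7.1],[[0,0,0],-0.6],[[0,0,0],0]])

```text
time_s: 52.6
tcp_pos: [0.6019, -0.1023, 0.1778]
ee_rot: [[0.958, -0.288, 0.001], [-0.288, -0.958, -0.0], [0.001, -0.0, -1.0]]
wrist_force: [-1.2, 0.7, 0.8]
gripper_width: 0.944
gripper_force: 0.0
```

```bash
python3 go.py .5543,.3842,.18,253.43
```

```text
t 52.6 p [ 0.6019 -0.1023  0.1778] psi -106.71 w 0.0822 tilt [ 0.001 -0.   ] j [  6.  23.  -5.   0. -62.  68.]
turn -0.14 shift mm [-184.3 -452.7   -2.2] | rows 13 [-14.18 -34.82  -0.17]
```

apply_moves(moves=[[[-0.0132,-0.0323,0],0],[[-0.0132,-0.0323,0],0],[[-0.0132,-0.0323,0],0],[[-0.0132,-0.0323,0],0],[[-0.0132,-0.0323,0],0]])

```text
time_s: 53.02
tcp_pos: [0.5843, 0.0728, 0.1776]
ee_rot: [[0.958, -0.288, 0.001], [-0.288, -0.958, 0.0], [0.001, -0.0, -1.0]]
wrist_force: [0.4, 0.0, 0.6]
gripper_width: 0.943
gripper_force: 0.0
```

apply_moves(moves=[[[-0.0132,-0.0323,0],0],[[-0.0132,-0.0323,0],0],[[-0.0132,-0.0323,0],0],[[-0.0132,-0.0323,0],0],[[-0.0132,-0.0323,0],0]])

```text
time_s: 53.43
tcp_pos: [0.5669, 0.2467, 0.1777]
ee_rot: [[0.958, -0.288, 0.001], [-0.288, -0.958, 0.0], [0.0, -0.0, -1.0]]
wrist_force: [0.1, 0.6, -0.3]
gripper_width: 0.944
gripper_force: 0.0
```

apply_moves(moves=[[[-0.0132,-0.0323,0],0],[[-0.0132,-0.0323,0],0],[[-0.0132,-0.0323,0],0],[[-0.0127,-0.0328,0],0],[[0,0,0],0]])

```text
time_s: 53.85
tcp_pos: [0.5535, 0.39, 0.1767]
ee_rot: [[0.959, -0.283, 0.001], [-0.283, -0.959, 0.002], [0.001, -0.002, -1.0]]
wrist_force: [0.7, 0.2, 0.2]
gripper_width: 0.945
gripper_force: 0.0
```

apply_moves(moves=[[[0,0,0.03],0],[[0,0,0.03],0],[[0,0,0.01],0],[[0,0,0],0],[[0,0,0],0]])

```text
time_s: 54.27
tcp_pos: [0.5548, 0.384, 0.1077]
ee_rot: [[0.958, -0.286, 0.001], [-0.286, -0.958, -0.001], [0.001, 0.0, -1.0]]
wrist_force: [0.4, -0.1, 0.2]
gripper_width: 0.941
gripper_force: 0.0
```

```bash
python3 st.py; python3 go.py .5543,.3842,.055,253.43
```

```text
54.5667 [0.5552 0.3846 0.109 ] [0.26 0.31 0.66] [-1.066e+02  1.000e-02]
t 54.57 p [0.5548 0.3846 0.1087] psi -106.58 w 0.0818 tilt [0.002 0.002] j [ 48.  32.  -0.   0. -58.  25.]
turn -0.01 shift mm [-0.4  0.5 53.7] | rows 2 [-0.18  0.24 26.86]
```

apply_moves(moves=[[[0,0,0.015],0],[[0,0,0.014],0],[[0,0,0.01],0],[[0,0,0.006],0],[[0,0,0.004],0]])

```text
time_s: 54.98
tcp_pos: [0.5541, 0.384, 0.0575]
ee_rot: [[0.958, -0.285, -0.0], [-0.285, -0.958, -0.001], [-0.0, 0.001, -1.0]]
wrist_force: [-0.4, -0.2, -0.3]
gripper_width: 0.942
gripper_force: 0.0
```

apply_moves(moves=[[[0,0,0.002],0],[[0,0,0.001],0],[[0,0,0],0],[[0,0,0],0],[[0,0,0],0]])

```text
time_s: 55.4
tcp_pos: [0.5545, 0.3844, 0.0558]
ee_rot: [[0.959, -0.285, 0.001], [-0.285, -0.959, 0.001], [0.001, -0.001, -1.0]]
wrist_force: [-0.2, 0.6, -0.3]
gripper_width: 0.941
gripper_force: 0.0
```

```bash
python3 st.py; python3 go.py .5543,.3842,.055,253.43
```

```text
t 55.45 p [0.5544 0.3844 0.0557] psi -106.56 w 0.082 tilt [0.001 0.001] j [ 48.  35.  -3.   0. -52.  25.]
turn 0.01 shift mm [-0.1  0.3  0.7] | rows 1 [-0.06  0.26  0.71]Traceback (most recent call last):
  File "st.py", line 8, in <module>
    a=pose();print(r.sense()["time_s"],np.round(a[0],4),np.round(a[1]*1e3,2),np.round(a[2:],2))
  File "st.py", line 5, in pose
    s=r.sense();P.append(s["tcp_pos"]);R=s["ee_rot"];A.append(np.degrees(np.arctan2(R[1][1],R[0][1])));imaging.capture("top")
                                                                                                       ~~~~~~~~~~~~~~~^^^^^^^
ValueError: 200 camera calls are used up
```

Camera calls are spent, so I settle with rows and rely on the measured pose from here on.

apply_moves(moves=[[[0,0,0.0004],0],[[0,0,0],0],[[0,0,0],0],[[0,0,0],0],[[0,0,0],0]], hand=0.045)

```text
time_s: 55.87
tcp_pos: [0.5543, 0.3844, 0.0549]
ee_rot: [[0.959, -0.285, 0.0], [-0.285, -0.959, 0.0], [0.0, -0.0, -1.0]]
wrist_force: [-0.3, -0.1, -1.2]
gripper_width: 0.706
gripper_force: 30.0
```

apply_moves(moves=[[[0,0,0],0],[[0,0,0],0],[[0,0,0],0],[[0,0,0],0],[[0,0,0],0]])

```text
time_s: 56.28
tcp_pos: [0.5543, 0.3843, 0.0548]
ee_rot: [[0.959, -0.285, 0.0], [-0.285, -0.959, 0.0], [0.0, -0.0, -1.0]]
wrist_force: [-0.0, 0.8, 0.3]
gripper_width: 0.709
gripper_force: 30.0
```

```bash
python3 go.py .5497,-.0155,.055,253.43
```

```text
t 56.28 p [0.5543 0.3843 0.0548] psi -106.56 w 0.0617 tilt [0. 0.] j [ 48.  35.  -3.   0. -52.  25.]
turn 0.01 shift mm [ 1.096e+02  3.845e+02 -2.000e-01] | rows 10 [ 1.096e+01  3.845e+01 -2.000e-02]
```

apply_moves(moves=[[[0,0,-0.01],0],[[0,0,-0.025],0],[[0,0,-0.03],0],[[0,0,-0.03],0],[[0,0,-0.02],0]])

```text
time_s: 56.7
tcp_pos: [0.5548, 0.3844, 0.1733]
ee_rot: [[0.959, -0.285, 0.003], [-0.285, -0.959, 0.002], [0.002, -0.002, -1.0]]
wrist_force: [1.4, 1.1, -1.8]
gripper_width: 0.712
gripper_force: 30.0
```

apply_moves(moves=[[[0.0046,0.0177,0],0],[[0.0075,0.0262,0],0],[[0.0075,0.0262,0],0],[[0.0075,0.0262,0],0],[[0.0075,0.0262,0],0]])

```text
time_s: 57.12
tcp_pos: [0.5517, 0.2554, 0.1699]
ee_rot: [[0.959, -0.285, -0.001], [-0.285, -0.959, -0.0], [-0.001, 0.001, -1.0]]
wrist_force: [-0.5, -0.3, -1.5]
gripper_width: 0.706
gripper_force: 30.0
```

apply_moves(moves=[[[0.0075,0.0262,0],0],[[0.0075,0.0262,0],0],[[0.0075,0.0262,0],0],[[0.0075,0.0262,0],0],[[0.0075,0.0262,0],0]])

```text
time_s: 57.53
tcp_pos: [0.5503, 0.1191, 0.17]
ee_rot: [[0.958, -0.285, -0.001], [-0.285, -0.958, -0.0], [-0.001, 0.0, -1.0]]
wrist_force: [0.2, 0.1, -2.3]
gripper_width: 0.709
gripper_force: 30.0
```

apply_moves(moves=[[[0.0075,0.0262,0],0],[[0.0075,0.0262,0],0],[[0.0075,0.0262,0],0],[[0.0075,0.0262,0],0],[[0.0075,0.0262,0],0]])

```text
time_s: 57.95
tcp_pos: [0.5489, -0.017, 0.1701]
ee_rot: [[0.958, -0.285, -0.001], [-0.285, -0.958, 0.0], [-0.001, 0.0, -1.0]]
wrist_force: [0.5, 0.2, -1.4]
gripper_width: 0.713
gripper_force: 30.0
```

apply_moves(moves=[[[0,0,0.02],0],[[0,0,0.03],0],[[0,0,0.02],0],[[0,0,0.01],0],[[0,0,0.005],0]])

```text
time_s: 58.37
tcp_pos: [0.5485, -0.016, 0.0834]
ee_rot: [[0.958, -0.285, -0.003], [-0.285, -0.958, -0.001], [-0.003, 0.002, -1.0]]
wrist_force: [-0.3, -0.8, -2.0]
gripper_width: 0.71
gripper_force: 30.0
```

apply_moves(moves=[[[0,0,0.005],0],[[0,0,0],0],[[0,0,0],0],[[0,0,0],0],[[0,0,0],0]])

```text
time_s: 58.78
tcp_pos: [0.5503, -0.0153, 0.0808]
ee_rot: [[0.959, -0.285, 0.002], [-0.285, -0.959, 0.0], [0.002, -0.001, -1.0]]
wrist_force: [-0.1, -0.5, -1.7]
gripper_width: 0.709
gripper_force: 30.0
```

apply_moves(moves=[[[0,0,0],0],[[0,0,0],0],[[0,0,0],0],[[0,0,0],0],[[0,0,0],0]])

```text
time_s: 59.2
tcp_pos: [0.5496, -0.0156, 0.0798]
ee_rot: [[0.958, -0.285, 0.0], [-0.285, -0.958, 0.0], [0.0, -0.0, -1.0]]
wrist_force: [-0.5, -0.1, -2.1]
gripper_width: 0.712
gripper_force: 30.0
```

```bash
python3 go.py .5497,-.0155,.055,253.43
```

```text
t 59.2 p [ 0.5496 -0.0156  0.0798] psi -106.57 w 0.0619 tilt [0. 0.] j [ 15.  23. -21.  -0. -46.  58.]
turn 0.0 shift mm [ 0.  -0.1 24.8] | rows 1 [ 0.03 -0.12 24.78]
```

apply_moves(moves=[[[0,0,0.009],0],[[0,0,0.007],0],[[0,0,0.004],0],[[0,0,0.0025],0],[[0,0,0.0015],0]])

```text
time_s: 59.62
tcp_pos: [0.5492, -0.0157, 0.0548]
ee_rot: [[0.959, -0.285, -0.002], [-0.285, -0.959, -0.0], [-0.001, 0.001, -1.0]]
wrist_force: [0.5, 0.2, -2.7]
gripper_width: 0.705
gripper_force: 30.0
```

apply_moves(moves=[[[0,0,0.0008],0],[[0,0,0],0],[[0,0,0],0],[[0,0,0],0],[[0,0,0],0]])

```text
time_s: 60.03
tcp_pos: [0.5498, -0.0155, 0.0551]
ee_rot: [[0.958, -0.285, 0.0], [-0.285, -0.958, 0.0], [0.0, -0.0, -1.0]]
wrist_force: [-0.2, -0.3, -1.6]
gripper_width: 0.711
gripper_force: 30.0
```

apply_moves(moves=[[[0,0,0],0],[[0,0,0],0],[[0,0,0],0],[[0,0,0],0]])

```text
time_s: 60.37
tcp_pos: [0.5496, -0.0156, 0.0549]
ee_rot: [[0.958, -0.285, 0.0], [-0.285, -0.958, 0.0], [0.0, -0.0, -1.0]]
wrist_force: [0.5, -0.2, -1.4]
gripper_width: 0.707
gripper_force: 30.0
```

apply_moves(moves=[[[0,0,0.0002],0],[[0,0,0],0],[[0,0,0],0],[[0,0,0],0],[[0,0,0],0]], hand=0.082)

```text
time_s: 60.78
tcp_pos: [0.5498, -0.0156, 0.0549]
ee_rot: [[0.959, -0.285, 0.0], [-0.285, -0.959, 0.0], [0.0, -0.0, -1.0]]
wrist_force: [-0.2, 0.0, -0.5]
gripper_width: 0.926
gripper_force: 0.0
```

apply_moves(moves=[[[0,0,-0.01],0],[[0,0,-0.02],0],[[0,0,-0.03],0],[[0,0,-0.035],0],[[0,0,-0.035],0]])

```text
time_s: 61.2
tcp_pos: [0.5492, -0.0158, 0.1867]
ee_rot: [[0.959, -0.285, -0.0], [-0.285, -0.959, -0.0], [-0.0, 0.0, -1.0]]
wrist_force: [1.1, 0.3, -0.7]
gripper_width: 0.94
gripper_force: 0.0
```

apply_moves(moves=[[[0,0,0],6.9],[[0,0,0],6.9],[[0,0,0],6.9],[[0,0,0],6.9],[[0,0,0],6.9]], hand=0.045)

```text
time_s: 61.62
tcp_pos: [0.5496, -0.0156, 0.1858]
ee_rot: [[0.624, -0.782, 0.001], [-0.782, -0.624, 0.0], [0.001, -0.001, -1.0]]
wrist_force: [-0.2, -0.4, -0.5]
gripper_width: 0.645
gripper_force: 0.0
```

apply_moves(moves=[[[0,0,0],6.9],[[0,0,0],6.9],[[0,0,0],6.9],[[0,0,0],6.9],[[0,0,0],6.9]])

```text
time_s: 62.03
tcp_pos: [0.5496, -0.0156, 0.1856]
ee_rot: [[0.071, -0.997, 0.001], [-0.997, -0.071, 0.0], [-0.0, -0.001, -1.0]]
wrist_force: [0.5, 0.5, 0.1]
gripper_width: 0.52
gripper_force: 0.0
```

apply_moves(moves=[[[0,0,0],6.9],[[0,0,0],6.9],[[0,0,0],6.9],[[0,0,0],5.9],[[0,0,0],0]])

```text
time_s: 62.45
tcp_pos: [0.5496, -0.0156, 0.1856]
ee_rot: [[-0.379, -0.925, 0.001], [-0.925, 0.379, 0.0], [-0.0, -0.001, -1.0]]
wrist_force: [0.9, 0.5, 0.7]
gripper_width: 0.517
gripper_force: 0.0
```

```bash
python3 go.py .4516,.3845,.185,157.86
```

```text
t 62.45 p [ 0.5496 -0.0156  0.1856] psi 157.74 w 0.045 tilt [0.001 0.   ] j [ 15.  16. -13.   0. -60. -38.]
turn -0.12 shift mm [-333.7  241.6    0.6] | rows 11 [-30.34  21.96   0.05]
```

12 rows of (-27.8, 20.13).

apply_moves(moves=[[[-0.0278,0.0201,0],0],[[-0.0278,0.0201,0],0],[[-0.0278,0.0201,0],0],[[-0.0278,0.0201,0],0],[[-0.0278,0.0201,0],0]])

```text
time_s: 62.87
tcp_pos: [0.5085, 0.1524, 0.1855]
ee_rot: [[-0.375, -0.927, 0.001], [-0.927, 0.375, 0.0], [-0.001, -0.001, -1.0]]
wrist_force: [0.0, -0.1, -0.4]
gripper_width: 0.516
gripper_force: 0.0
```

apply_moves(moves=[[[-0.0278,0.0201,0],0],[[-0.0278,0.0201,0],0],[[-0.0278,0.0201,0],0],[[-0.0278,0.0201,0],0],[[-0.0278,0.0201,0],0]])

```text
time_s: 63.28
tcp_pos: [0.4677, 0.3193, 0.1856]
ee_rot: [[-0.374, -0.927, 0.001], [-0.927, 0.374, 0.001], [-0.001, -0.0, -1.0]]
wrist_force: [0.8, 0.1, -0.2]
gripper_width: 0.517
gripper_force: 0.0
```

apply_moves(moves=[[[-0.0278,0.0203,0],0],[[-0.0279,0.0203,0],0],[[0,0,0],0],[[0,0,0.03],0],[[0,0,0.03],0]])

```text
time_s: 63.7
tcp_pos: [0.4524, 0.3865, 0.1265]
ee_rot: [[-0.373, -0.928, 0.004], [-0.928, 0.373, 0.005], [-0.006, -0.002, -1.0]]
wrist_force: [0.7, -0.7, -0.9]
gripper_width: 0.52
gripper_force: 0.0
```

apply_moves(moves=[[[0,0,0],0],[[0,0,0],0],[[0,0,0],0],[[0,0,0],0],[[0,0,0],0]])

```text
time_s: 64.12
tcp_pos: [0.4527, 0.3853, 0.1268]
ee_rot: [[-0.377, -0.926, 0.002], [-0.926, 0.377, 0.003], [-0.004, -0.001, -1.0]]
wrist_force: [0.5, 0.1, -0.5]
gripper_width: 0.519
gripper_force: 0.0
```

```bash
python3 go.py .4516,.3845,.0515,157.86
```

```text
t 64.12 p [0.4527 0.3853 0.1268] psi 157.85 w 0.0452 tilt [0.002 0.003] j [ 56.  24. -12.   0. -54. -78.]
turn -0.01 shift mm [ 1.1  0.7 75.3] | rows 2 [ 0.55  0.35 37.67]
```

apply_moves(moves=[[[0,0,0.025],0],[[0,0,0.02],0],[[0,0,0.012],0],[[0,0,0.008],0],[[0,0,0.004],0]])

```text
time_s: 64.53
tcp_pos: [0.4519, 0.3845, 0.0556]
ee_rot: [[-0.377, -0.926, 0.0], [-0.926, 0.377, -0.0], [0.0, -0.0, -1.0]]
wrist_force: [-0.3, -0.3, -0.4]
gripper_width: 0.519
gripper_force: 0.0
```

apply_moves(moves=[[[0,0,0.002],0],[[0,0,0],0],[[0,0,0],0],[[0,0,0],0],[[0,0,0],0]])

```text
time_s: 64.95
tcp_pos: [0.4521, 0.385, 0.0545]
ee_rot: [[-0.377, -0.926, 0.001], [-0.926, 0.377, 0.001], [-0.001, -0.0, -1.0]]
wrist_force: [0.5, -0.1, -0.3]
gripper_width: 0.517
gripper_force: 0.0
```

apply_moves(moves=[[[0,0,0],0],[[0,0,0],0],[[0,0,0],0],[[0,0,0],0],[[0,0,0],0]])

```text
time_s: 65.37
tcp_pos: [0.4518, 0.3846, 0.0537]
ee_rot: [[-0.377, -0.926, -0.0], [-0.926, 0.377, -0.0], [0.0, 0.0, -1.0]]
wrist_force: [-0.3, -0.3, 0.3]
gripper_width: 0.517
gripper_force: 0.0
```

```bash
python3 go.py .4516,.3845,.0515,157.86
```

```text
t 65.37 p [0.4518 0.3846 0.0537] psi 157.84 w 0.045 tilt [-0. -0.] j [ 56.  29. -16.  -0. -45. -78.]
turn -0.02 shift mm [0.2 0.1 2.2] | rows 1 [0.16 0.13 2.24]
```

apply_moves(moves=[[[0,0,0.0015],0],[[0,0,0.0007],0],[[0,0,0],0],[[0,0,0],0],[[0,0,0],0]])

```text
time_s: 65.78
tcp_pos: [0.4518, 0.3846, 0.0515]
ee_rot: [[-0.377, -0.926, -0.0], [-0.926, 0.377, -0.0], [0.0, -0.0, -1.0]]
wrist_force: [0.4, -0.1, 0.2]
gripper_width: 0.518
gripper_force: 0.0
```

apply_moves(moves=[[[0,0,0],0],[[0,0,0],0],[[0,0,0],0],[[0,0,0],0],[[0,0,0],0]], hand=0)

```text
time_s: 66.2
tcp_pos: [0.4518, 0.3846, 0.0516]
ee_rot: [[-0.377, -0.926, 0.0], [-0.926, 0.377, 0.0], [-0.0, 0.0, -1.0]]
wrist_force: [0.2, 0.1, 0.3]
gripper_width: 0.225
gripper_force: 0.0
```

apply_moves(moves=[[[0,0,0],0],[[0,0,0],0],[[0,0,0],0],[[0,0,0],0],[[0,0,0],0]])

```text
time_s: 66.62
tcp_pos: [0.4518, 0.3846, 0.0515]
ee_rot: [[-0.377, -0.926, -0.0], [-0.926, 0.377, -0.0], [0.0, 0.0, -1.0]]
wrist_force: [-0.1, -0.3, -0.2]
gripper_width: 0.13
gripper_force: 30.0
```

```bash
python3 go.py .6271,.0481,.0515,157.83
```

```text
t 66.62 p [0.4518 0.3846 0.0515] psi 157.84 w 0.0113 tilt [-0. -0.] j [ 56.  29. -16.  -0. -45. -78.]
turn 0.01 shift mm [ 245.5 -289.4    0. ] | rows 10 [ 24.55 -28.94   0.  ]
```

apply_moves(moves=[[[0,0,-0.01],0],[[0,0,-0.025],0],[[0,0,-0.03],0],[[0,0,-0.03],0],[[0,0,-0.025],0]])

```text
time_s: 67.03
tcp_pos: [0.452, 0.3847, 0.1743]
ee_rot: [[-0.377, -0.926, 0.001], [-0.926, 0.377, 0.001], [-0.002, -0.001, -1.0]]
wrist_force: [-0.3, 0.4, -0.9]
gripper_width: 0.132
gripper_force: 30.0
```

apply_moves(moves=[[[0.0125,-0.0147,0],0],[[0.0205,-0.0242,0],0],[[0.0205,-0.0242,0],0],[[0.0205,-0.0242,0],0],[[0.0205,-0.0242,0],0]])

```text
time_s: 67.45
tcp_pos: [0.5196, 0.2537, 0.1723]
ee_rot: [[-0.377, -0.926, 0.0], [-0.926, 0.377, 0.0], [-0.0, -0.0, -1.0]]
wrist_force: [0.5, 0.9, -1.1]
gripper_width: 0.135
gripper_force: 30.0
```

apply_moves(moves=[[[0.0205,-0.0242,0],0],[[0.0205,-0.0242,0],0],[[0.0205,-0.0242,0],0],[[0.0205,-0.0242,0],0],[[0.0205,-0.0242,0],0]])

```text
time_s: 67.87
tcp_pos: [0.5931, 0.1129, 0.1722]
ee_rot: [[-0.377, -0.926, 0.0], [-0.926, 0.377, 0.0], [-0.0, -0.0, -1.0]]
wrist_force: [0.7, 0.5, -1.5]
gripper_width: 0.138
gripper_force: 30.0
```

apply_moves(moves=[[[0.0205,-0.0242,0],0],[[0.0205,-0.0242,0],0],[[0.0075,-0.0085,0],0],[[0,0,0],0],[[0,0,0],0]])

```text
time_s: 68.28
tcp_pos: [0.627, 0.0476, 0.1716]
ee_rot: [[-0.379, -0.926, -0.001], [-0.926, 0.379, 0.0], [-0.0, 0.001, -1.0]]
wrist_force: [0.4, 0.2, -1.1]
gripper_width: 0.134
gripper_force: 30.0
```

apply_moves(moves=[[[0,0,0.02],0],[[0,0,0.03],0],[[0,0,0.025],0],[[0,0,0.012],0],[[0,0,0.006],0]])

```text
time_s: 68.7
tcp_pos: [0.6251, 0.0491, 0.0762]
ee_rot: [[-0.376, -0.927, -0.005], [-0.927, 0.376, -0.001], [0.003, 0.004, -1.0]]
wrist_force: [0.3, 0.3, -0.6]
gripper_width: 0.136
gripper_force: 30.0
```

apply_moves(moves=[[[0,0,0],0],[[0,0,0],0],[[0,0,0],0],[[0,0,0],0],[[0,0,0],0]])

```text
time_s: 69.12
tcp_pos: [0.6278, 0.0483, 0.0798]
ee_rot: [[-0.377, -0.926, 0.002], [-0.926, 0.377, 0.001], [-0.001, -0.002, -1.0]]
wrist_force: [0.7, -0.6, -2.2]
gripper_width: 0.14
gripper_force: 30.0
```

apply_moves(moves=[[[0,0,0],0],[[0,0,0],0],[[0,0,0],0],[[0,0,0],0],[[0,0,0],0]])

```text
time_s: 69.53
tcp_pos: [0.6272, 0.048, 0.0785]
ee_rot: [[-0.377, -0.926, -0.0], [-0.926, 0.377, -0.0], [0.0, 0.0, -1.0]]
wrist_force: [-0.3, 0.5, -1.1]
gripper_width: 0.133
gripper_force: 30.0
```

```bash
python3 go.py .6271,.0481,.0515,157.83
```

```text
t 69.53 p [0.6272 0.048  0.0785] psi 157.83 w 0.0116 tilt [-0. -0.] j [ 19.  30.  -9.   0. -51. -41.]
turn -0.0 shift mm [-0.1  0.1 27. ] | rows 1 [-0.09  0.11 27.03]
```

apply_moves(moves=[[[0,0,0.01],0],[[0,0,0.007],0],[[0,0,0.004],0],[[0,0,0.002],0],[[0,0,0.001],0]])

```text
time_s: 69.95
tcp_pos: [0.6268, 0.0479, 0.0535]
ee_rot: [[-0.377, -0.926, -0.002], [-0.926, 0.377, -0.001], [0.001, 0.001, -1.0]]
wrist_force: [-0.7, -0.8, -1.2]
gripper_width: 0.138
gripper_force: 30.0
```

apply_moves(moves=[[[0,0,0.001],0],[[0,0,0.001],0],[[0,0,0],0],[[0,0,0],0],[[0,0,0],0]])

```text
time_s: 70.37
tcp_pos: [0.6273, 0.0481, 0.0528]
ee_rot: [[-0.377, -0.926, 0.001], [-0.926, 0.377, 0.0], [-0.0, -0.0, -1.0]]
wrist_force: [0.3, 0.2, -0.7]
gripper_width: 0.135
gripper_force: 30.0
```

apply_moves(moves=[[[0,0,0],0],[[0,0,0],0],[[0,0,0],0],[[0,0,0],0],[[0,0,0],0]])

```text
time_s: 70.78
tcp_pos: [0.6272, 0.0481, 0.0526]
ee_rot: [[-0.377, -0.926, 0.0], [-0.926, 0.377, 0.0], [-0.0, -0.0, -1.0]]
wrist_force: [-0.2, 0.1, -1.1]
gripper_width: 0.137
gripper_force: 30.0
```

apply_moves(moves=[[[0,0,0.001],0],[[0,0,0],0],[[0,0,0],0],[[0,0,0],0],[[0,0,0],0]])

```text
time_s: 71.2
tcp_pos: [0.6273, 0.0481, 0.0516]
ee_rot: [[-0.377, -0.926, 0.0], [-0.926, 0.377, 0.0], [-0.0, -0.0, -1.0]]
wrist_force: [0.4, 0.1, -1.2]
gripper_width: 0.13
gripper_force: 30.0
```

apply_moves(moves=[[[0,0,0],0],[[0,0,0],0],[[0,0,0],0],[[0,0,0],0],[[0,0,0],0]], hand=0.045)

```text
time_s: 71.62
tcp_pos: [0.6272, 0.048, 0.0516]
ee_rot: [[-0.377, -0.926, 0.0], [-0.926, 0.377, 0.0], [-0.0, -0.0, -1.0]]
wrist_force: [-0.0, -0.1, 0.0]
gripper_width: 0.431
gripper_force: 0.0
```

apply_moves(moves=[[[0,0,-0.01],0],[[0,0,-0.02],0],[[0,0,-0.03],0],[[0,0,-0.035],0],[[0,0,-0.035],0]])

```text
time_s: 72.03
tcp_pos: [0.6268, 0.0478, 0.1834]
ee_rot: [[-0.377, -0.926, -0.001], [-0.926, 0.377, -0.0], [0.001, 0.0, -1.0]]
wrist_force: [1.8, 0.0, -0.4]
gripper_width: 0.521
gripper_force: 0.0
```

apply_moves(moves=[[[0,0,0],0],[[0,0,0],0],[[0,0,0],0],[[0,0,0],0],[[0,0,0],0]])

```text
time_s: 72.45
tcp_pos: [0.6264, 0.0478, 0.1801]
ee_rot: [[-0.377, -0.926, -0.003], [-0.926, 0.377, -0.001], [0.002, 0.002, -1.0]]
wrist_force: [-0.7, -0.6, -0.5]
gripper_width: 0.517
gripper_force: 0.0
```

All three were released at their recorded home poses, the forces are back to zero, and the arm is clear.

```bash
python3 -c "
from station import r
print(r.finish_job())"
```

```text
the job is handed in; nothing more can be done
None
```

The job is handed in at about 72 s: the dish is upright mid-top of the cabinet (seen on camera), and the stool, washbasin and mirror stand were each released within about 0.2 mm of the arm pose at which they were picked up; their return has no camera check, because the 200 camera calls ran out first.

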